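# Tighten the recessed pedestal nut and hang the T-wrench on its drop-latch peg

## Task

Finish bolting down the pedestal: the T-handle socket wrench already stands on the nut at the bottom of its bore, so turn it clockwise until the nut is tight, and let go of it standing there. Then take it again so that its eye is left free (by an arm of the crossbar), draw it out and, keeping it upright, hang it by its eye on the peg with the drop latch: the eye pushes the flap up on its way in, and the flap must fall shut behind it. Leave the wrench hanging still and freely on the peg with the nut still tight, and do not disturb the loose things on the table.

Things in the scene. Friction and masses are not known exactly. Their poses are not given: they have to be found in the camera images.
- wrench: T-handle socket wrench, bare steel, about 450 g. Origin at the centre of the socket's lower end; z up the stem, y along the crossbar, x the eye's through-axis. Box socket 39 mm across flats (42 mm round above) and 62 mm tall, stem 20 mm thick. Starts upright in the pedestal, socket over the nut with about 0.12 rad of play either way; lift it 85 mm to clear the bore.
- wrench_bar (a point): centre of the wrench's crossbar, 165 mm above the wrench's origin, axes as the wrench's. Bar 170 mm long (along y, both ways alike), 14 mm thick (x), 16 mm high. Each arm is free from 20 to 85 mm from the middle; above the middle stands the eye.
- wrench_eye (a point): centre of the hole of the eye, 18 mm above the bar's centre line; x is its through-axis. Upright eye of 7 mm round rod welded on the bar: hole 20 mm high and 26 mm wide, top 36 mm and hole's top 28 mm above the bar's centre line.
- pedestal: fixed aluminium riser: flange 124 mm square, 14 mm thick, round column 86 mm diameter, 95 mm tall, bore 50 mm diameter and 81 mm deep with a hexagon nut at its bottom; the taller of two pedestals, the one with the wrench in it. Origin at the centre of its underside, z up.
- nut_top (a point): centre of the top face of the nut (30 mm across flats, 15 mm high, standing on the bore's floor 14 mm above the table); z up
- nut (a joint): turn of the nut, rad: 0 at the start, grows clockwise seen from above, tight at its hard stop at 1.2. It turns with about 0.25 N m of friction and stays where it is left.
- hook: fixed latch-hook stand: 30 mm square aluminium post 315 mm tall on a 130 x 120 mm foot, with a level peg, a top arm 6 mm wide parallel to it 46 mm higher (cheeks 24 mm wide at its outer end), and a flap between them. Origin on the table under the post's centre, z up; the peg points along its -x.
- hook_tip (a point): outer end of the peg, on its axis: 250 mm above the table, 116 mm from the post's axis. Peg 8 mm diameter, level, along the stand's x axis. Axes as the stand's.
- hook_seat (a point): point on the peg's axis 56 mm inward (+x) of its tip, where a hung eye belongs; the post's back plate begins 40 mm further in. Axes as the stand's. When the eye hangs on the peg, the centre of its hole is about 6 mm below the peg's axis.
- flap (a joint): swing of the gravity flap, rad: 0 hanging straight down, shut; grows as it swings up and inward (to the post), at most 1.4; it cannot swing outward. Flap 16 mm wide, 36 mm long, 40 g, hinged at the outer end of the top arm, 42 mm above the peg's axis and 11 mm inward of the peg's tip. It drops again once the eye is more than 40 mm inward of the hinge.
- flap_lip (a point): middle of the flap's free lower edge
- tape_roll: loose cardboard tape roll lying flat, 90 mm across, 24 mm high; leave alone. Origin under its centre.
- spanner: loose open-ended spanner lying flat, 170 mm long; leave alone
- screwdriver: loose screwdriver lying flat, 190 mm long; leave alone
- mug: loose white mug, 76 mm across, 85 mm high; leave alone. Origin under its centre.
- screw_tray: loose grey divided tray of screws, 120 x 160 x 35 mm; leave alone. Origin under its centre.
- spare_pedestal: fixed shorter pedestal without a wrench, 60 mm tall, 86 mm across on a 124 mm square flange; not used
Mind the look-alikes: they are no part of the job. Leave any blue look-alike of the wrench alone.

How it is judged:
On the way:
1. the nut is turned tight and the wrench is let go, still standing upright on it (value of joint nut above 1.05 rad and contact force between the fingers and wrench below 0.1 N and distance between wrench and nut_top below 0.024 m and angle between wrench's own z axis and vertical below 0.15 rad), for 0.2 s.
At the end, for the whole second after the job is handed in: Nut at least 1.05 rad (stop at 1.2). Wrench hangs by its eye on the latch peg: eye centre within 37 mm out / 35 mm in of the seat along the peg, 12 mm sideways, 0 to 14 mm under the peg axis; stem within 0.2 rad of vertical; flap below 0.12 rad; wrench below 0.05 m/s and 0.5 rad/s (value of joint nut above 1.05 rad and x of wrench_eye in the frame of hook_seat between -0.037 and 0.035 m and y of wrench_eye in the frame of hook_seat between -0.012 and 0.012 m and z of wrench_eye in the frame of hook_seat between -0.014 and 0 m and angle between wrench's own z axis and vertical below 0.2 rad and value of joint flap below 0.12 rad and linear speed of wrench below 0.05 m/s and angular speed of wrench below 0.5 rad/s); the robot touches nothing.
It fails at once if the wrench is dropped or laid over (tilted more than 0.7 rad) (angle between wrench's own z axis and vertical above 0.7 rad).
It fails at once if a loose bystander is moved by more than 30 mm (distance of any of tape_roll, spanner, screwdriver, mug, screw_tray from where it was at the start of the episode above 0.03 m).
It also fails if it takes over 61 s, if anything falls off the work surface, if the arm or the gripper's body presses on something with over 40 N, if the wrist force passes 120 N, or if a joint passes its speed limit or range.

## Robot

A 6-joint arm with a two-finger parallel gripper is mounted at the origin on the work surface. World frame = base frame: x ahead of the robot, y to its left, z up, the work surface at z = 0. Lengths are in m, angles in rad, forces in N, time in s.
With the tool pointing down it reaches from about 0.35 to 0.975 m from the base axis. Payload 4.9 kg.
Tool frame: the origin (TCP) lies at the very end of the fingers, on their centre line; the grasp point (between the pads) lies 19 mm behind it (manip.hold_point_z is the distance from the TCP to the grasp point, in m); z points along the fingers, x is the direction in which the jaws open and shut, and the axes are right-handed (so a half turn about z gives the same grasp; the last joint's range is limited). The gripper opens to 85 mm and grips with 20 to 120 N. Pads are 22 mm wide; open, the fingers measure 114 mm over their backs; the gripper's body (76 mm by 85 mm) begins 54 mm behind the grasp point. The pads swing forward as they close: fully open they stand 13 mm farther back than shut.
Start: joints at [-1.292, 0.053, 1.613, -0, 1.476, -0.119], TCP at [0.242, -0.576, 0.231] pointing down, gripper open.
Joint ranges: [-3.01, 3.01], [-1.01, 2.22], [0.06, 2.58], [-1.02, 4.17], [0.09, 2.62], [-3.14, 3.14]. Speed limits (rad/s): [2.57, 2.57, 3.14, 3.14, 3.14, 3.14].

## Interface

Orientations are given as a unit quaternion [w, x, y, z].
In Python, from plant import manip gives the robot as it stands.
- The arm moves only by the shell command python3 -m handwheel 'ROWS' [OPENING]. ROWS is JSON, a list of rows, each an object of numbers: "dx", "dy", "dz": the shift along the tool's x, y, z in m; "ax", "ay", "az": the turn, a rotation vector about the tool's x, y, z in rad. In form: [{"dx": .., "dy": .., "dz": .., "ax": .., "ay": .., "az": ..}, ...]. A call has 1 to 5 rows; each row is the pose to reach, as a shift and turn from the pose commanded when the call began, along the tool's axes at that moment; what a row does not reach only later rows make up. A row lasts 1/8 s, in which the tool goes at most 62.5 mm and 10.7 degrees, less where a joint would pass 70% of its speed; a pose out of reach is approached as far as the arm can. A call with a gripper value outside its range is refused whole. OPENING is the closure in counts, from 0 (fully open) to 255 (shut), set as the call begins (- or left out, the last holds). The fingers move at their own pace and stop on an object; the grip force is fixed at half the most. Time passes only in rows, so rows that repeat a pose let the fingers close. It gives the time, the measured TCP pose, the force and the opening at its end, in the units of the state.
- manip.state(): the state, without advancing time (a new reading comes with each control period).
- manip.grab_frame(name): name is "side" or "top" or "wrist"; returns a dict with "image" (400x640x3 uint8, blue, green, red), "z_map" (400x640 float32, m along the optical axis (not along the pixel's ray), 0 where there is no reading), "K" (3x3 intrinsics, pixels), "k1" (the pictures are not rectified: a ray, as slopes to the right and down, at radius r is drawn at 1 + k1 r^2 times it, then the intrinsics apply), "xyz" and "rotation" of the camera in the world. Camera axes: x right, y up, looking along -z (the intrinsics and any distortion apply to the point x, -y, -z); pixel columns grow to the right and rows downward; lengths in m; the calibration is good to about 2 mm. A picture is of the moment at which its call begins.
- manip.job_done(): hands the job in, once; it reports no verdict.
The state is a dict: "time": time; "joint_pos": joint angles; "joint_vel": joint speeds; "joint_efforts": joint torques, N m; "tool_pos": TCP position; "tool_rot": TCP orientation; "contact_force": force on the tool from outside, world axes, zero at the start; "ft_torque": the same for the moment, N m; "gripper_width": opening from 0.0 (shut) to 1.0 (fully open).
Only numpy, scipy, OpenCV 4.12 (cv2) and the standard library are available. Lean on these libraries where they do the work, as an engineer would, in place of code of your own. Each camera call takes 0.05 s, during which the arm holds its last target.

## Working session

There is one attempt and no reset: what is moved stays moved. The work goes in short steps, Python scripts to look and compute and a shell command to move; the robot and the scene stay as the last step left them, time stands still between calls to the robot, and variables do not carry over. Pictures are saved under pics/ and viewed, and the job is handed in when it is done.

```bash
ls; mkdir -p pics
cat > h.py <<'E'
import numpy as np, cv2
from plant import manip
def grab(name,fn=None):
    f=manip.grab_frame(name)
    if fn: cv2.imwrite('pics/'+fn,f['image'])
    np.savez('/tmp/'+name+'.npz',**{k:np.array(f[k]) for k in ['image','z_map','K','k1','xyz','rotation']})
    return f
def load(name): 
    d=np.load('/tmp/'+name+'.npz'); return {k:d[k] for k in d.files}
def rot(f):
    r=np.array(f['rotation'],float)
    if r.size==9: return r.reshape(3,3)
    from scipy.spatial.transform import Rotation as R
    return R.from_quat([r[1],r[2],r[3],r[0]]).as_matrix()
def ray(f,u,v):
    K=np.array(f['K']); k=float(f['k1'])
    p=cv2.undistortPoints(np.array([[[u,v]]],float),K,np.array([k,0,0,0,0.]))[0,0]
    return np.array([p[0],-p[1],-1.0])
def onplane(f,u,v,z):
    d=rot(f)@ray(f,u,v); c=np.array(f['xyz'],float); return c+d*(z-c[2])/d[2]
def pt(f,u,v):
    z=float(f['z_map'][int(v),int(u)]); return np.array(f['xyz'])+rot(f)@(ray(f,u,v)*z)
def cloud(f):
    K=np.array(f['K']);H,W=f['z_map'].shape
    uu,vv=np.meshgrid(np.arange(W),np.arange(H))
    p=cv2.undistortPoints(np.stack([uu,vv],-1).reshape(-1,1,2).astype(float),K,np.array([float(f['k1']),0,0,0,0.]))[:,0]
    z=f['z_map'].reshape(-1,1).astype(float)
    P=np.hstack([p[:,:1],-p[:,1:],-np.ones_like(z)])*z
    return (np.array(f['xyz'])+P@rot(f).T).reshape(H,W,3)
def proj(f,X):
    c=rot(f).T@(np.array(X)-np.array(f['xyz'])); x=c[0]/-c[2];y=-c[1]/-c[2]; s=1+float(f['k1'])*(x*x+y*y)
    K=np.array(f['K']); return np.array([K[0,0]*x*s+K[0,2],K[1,1]*y*s+K[1,2]])
E
python3 - <<'E'
from h import *
for n in ['side','top','wrist']:
    f=grab(n,n+'0.png'); print(n,f['K'],f['k1'],f['xyz'],f['rotation'])
s=manip.state(); print(s, manip.hold_point_z)
E
```

```text
pics
side [[492.74227162   0.         314.27180106]
 [  0.         492.74227162 187.27328453]
 [  0.           0.           1.        ]] -0.04383296299276167 [-0.49371873 -1.10851455  1.20867766] [ 0.8292234   0.42245238 -0.17121036 -0.32343401]
top [[469.89242131   0.         326.12168758]
 [  0.         469.89242131 200.85846464]
 [  0.           0.           1.        ]] -0.08382293441256673 [ 0.29581189 -0.07347357  1.58214255] [ 0.71380281  0.05383487 -0.04975517 -0.69649966]
wrist [[275.98602606   0.         321.04775747]
 [  0.         275.98602606 201.65857874]
 [  0.           0.           1.        ]] -0.00027920454043262136 [ 0.30865765 -0.54814346  0.3732124 ] [ 0.82401699 -0.12084754  0.08131931 -0.54752081]
{'time': 0.15, 'joint_pos': array([-1.29200013e+00,  5.32446034e-02,  1.61401554e+00, -4.72517363e-06,
        1.47603569e+00, -1.18997721e-01]), 'joint_vel': array([-0.00031746, -0.00305476, -0.00414987, -0.00144908, -0.00104761,
       -0.00090891]), 'joint_efforts': array([ 6.14338715e-04, -3.94241273e+01, -3.70721734e+01, -1.74787633e-04,
        4.59938470e-03, -9.11206683e-06]), 'tool_pos': array([ 0.24197438, -0.57570238,  0.23029896]), 'tool_rot': array([-5.50392556e-04,  8.32882004e-01, -5.53449945e-01, -6.49830646e-04]), 'contact_force': array([-0.62744273,  0.54665847,  0.42277338]), 'ft_torque': array([ 0.03082278,  0.0008631 , -0.01738899]), 'gripper_width': 1.0020155187381083} 0.0187
```

View pics/side0.png

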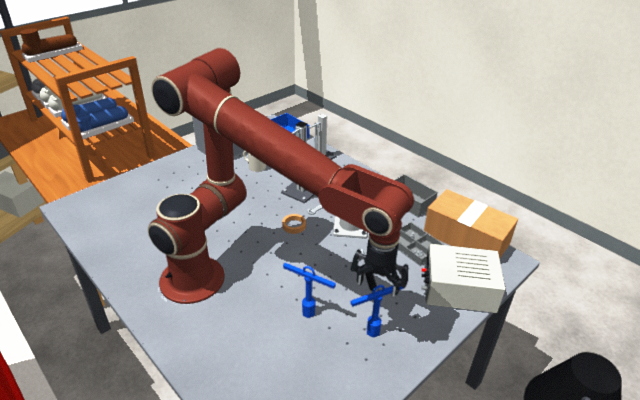

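View pics/top0.png

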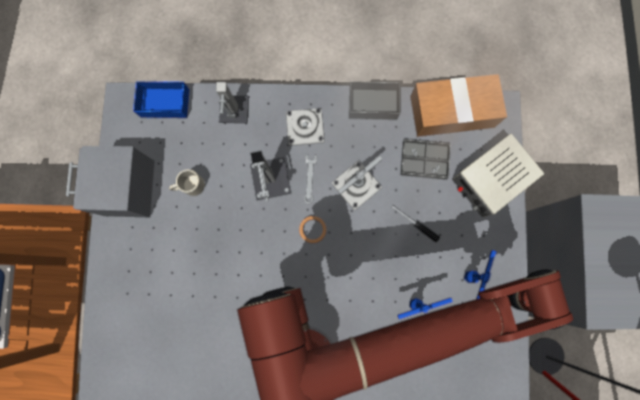

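View pics/wrist0.png

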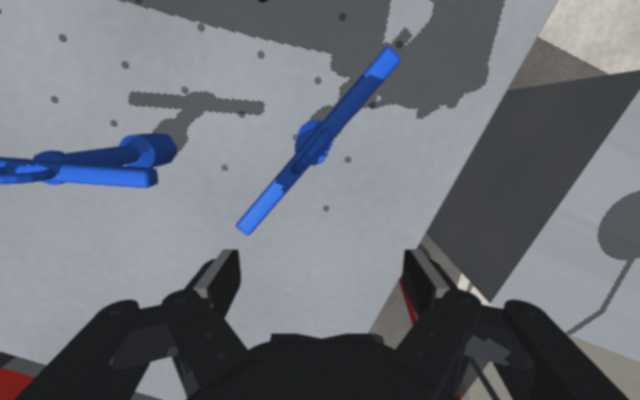

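Run:
```python
from h import *
f=load('top'); im=f['image']
cv2.imwrite('pics/topz1.png',cv2.resize(im[70:250,210:330],None,fx=5,fy=3.3*1.0,interpolation=cv2.INTER_CUBIC)[:600])
cv2.imwrite('pics/topz2.png',cv2.resize(im[120:250,300:460],None,fx=4.6,fy=4.6,interpolation=cv2.INTER_CUBIC)[:600])
g=load('side')
cv2.imwrite('pics/sidez.png',cv2.resize(g['image'][100:260,230:430],None,fx=3.7,fy=3.7,interpolation=cv2.INTER_CUBIC)[:600])
C=cloud(f)
for u,v in [(358,187),(337,192),(384,148),(362,170),(305,125),(262,185),(285,155),(255,157),(221,87),(240,100),(270,190),(312,229)]:
    print((u,v),np.round(C[v,u],3))
```

```text
(358, 187) [ 0.567 -0.165  0.069]
(337, 192) [ 0.561 -0.098 -0.003]
(384, 148) [ 0.72  -0.258 -0.002]
(362, 170) [ 0.593 -0.168  0.212]
(305, 125) [0.785 0.017 0.034]
(262, 185) [0.524 0.115 0.307]
(285, 155) [0.686 0.085 0.003]
(255, 157) [0.6   0.136 0.319]
(221, 87) [0.845 0.27  0.213]
(240, 100) [0.881 0.251 0.006]
(270, 190) [0.56  0.13  0.013]
(312, 229) [ 0.432 -0.016  0.   ]
```

View pics/topz1.png

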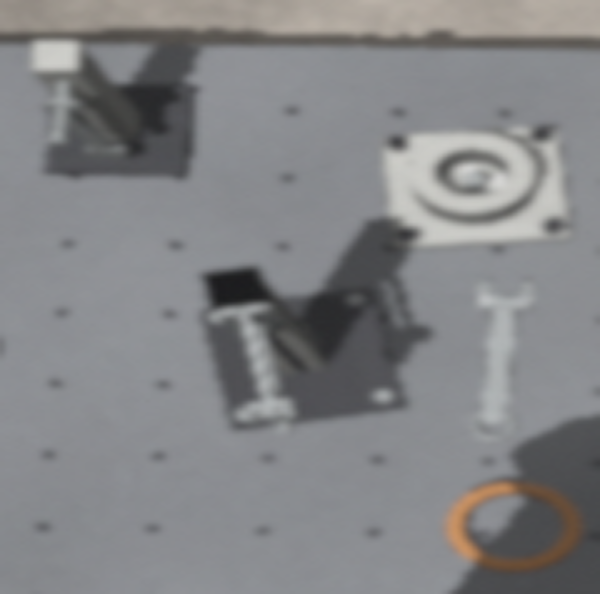

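View pics/topz2.png

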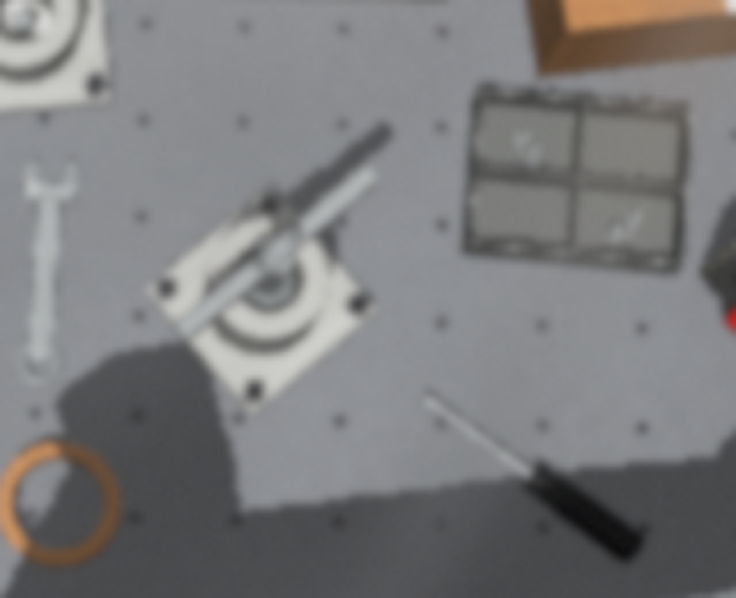

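View pics/sidez.png

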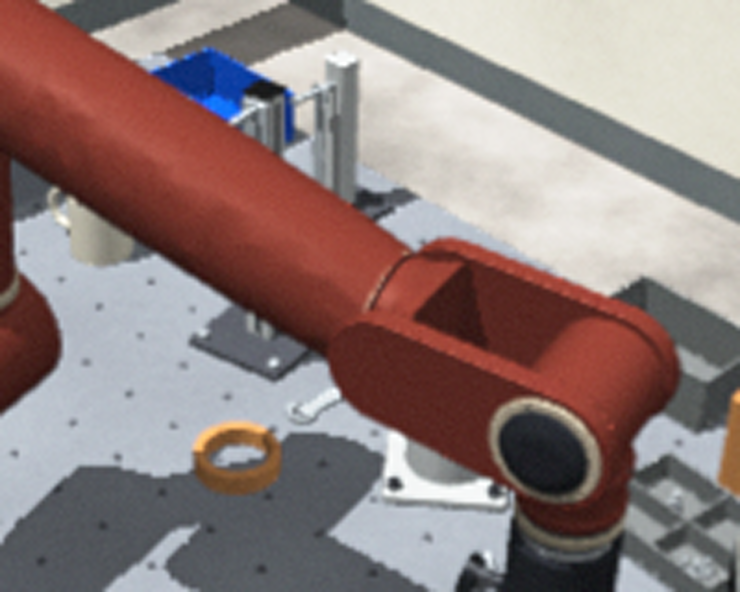

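Run:
```python
from h import *
f=load('top'); C=cloud(f)
H,W=C.shape[:2]; uu,vv=np.meshgrid(np.arange(W),np.arange(H))
reg=(uu>320)&(uu<400)&(vv>135)&(vv<210)
m=reg&(C[...,2]>0.15)&(C[...,2]<0.25)
print(m.sum(), np.percentile(C[m][:,2],[5,50,95]))
P=np.stack([uu[m],vv[m]],1)
top=np.array([onplane(f,u,v,0.188) for u,v in P])
r=cv2.minAreaRect(top[:,:2].astype(np.float32)*1000); print(r)
c=top[:,:2].mean(0); U,S,V=np.linalg.svd(top[:,:2]-c); d=V[0]; t=(top[:,:2]-c)@d
print('mean',c,'dir',np.degrees(np.arctan2(d[1],d[0])),t.min(),t.max(), 'mid',c+d*(t.min()+t.max())/2)
# pedestal flange square: bright at z~0.014
for nm,(a,b,e,g) in {'ped':(325,400,150,215),'spare':(280,330,100,150)}.items():
    rg=(uu>a)&(uu<b)&(vv>e)&(vv<g)
    gray=f['image'].min(2)
    mm=(rg&(gray>175)&(C[...,2]<0.03)).astype(np.uint8)
    print(nm,mm.sum())
# hook
reg=(uu>235)&(uu<300)&(vv>140)&(vv<205)
for lo,hi in [(0.235,0.265),(0.27,0.29),(0.285,0.31),(0.305,0.33)]:
    m=reg&(C[...,2]>lo)&(C[...,2]<hi)
    if m.sum()<3: print(lo,m.sum());continue
    Q=C[m]; print(lo,hi,m.sum(),np.round(Q.min(0),3),np.round(Q.max(0),3),[uu[m].min(),uu[m].max(),vv[m].min(),vv[m].max()])
```

```text
296 [0.17357491 0.18750107 0.21134961]
((585.7282104492188, -164.55738830566406), (23.848346710205078, 169.82969665527344), 44.73876190185547)
mean [ 0.58564355 -0.16355465] dir 131.58684958568807 -0.08596331649459285 0.08448173156347448 mid [ 0.58613526 -0.16410873]
ped 327
spare 357
0.235 0.265 83 [0.49  0.103 0.236] [0.619 0.142 0.264] [np.int64(256), np.int64(268), np.int64(156), np.int64(200)]
0.27 0.29 25 [0.49  0.097 0.271] [0.615 0.142 0.29 ] [np.int64(255), np.int64(269), np.int64(155), np.int64(198)]
0.285 0.31 165 [0.49  0.096 0.285] [0.62  0.143 0.31 ] [np.int64(253), np.int64(269), np.int64(151), np.int64(198)]
0.305 0.33 153 [0.493 0.097 0.305] [0.621 0.151 0.323] [np.int64(250), np.int64(268), np.int64(150), np.int64(196)]
```

Run:
```python
from h import *
f=load('top'); im=f['image']
a=cv2.resize(im[140:205,235:300],(585,585),interpolation=cv2.INTER_NEAREST)
cv2.imwrite('pics/hookz.png',a)
C=cloud(f)
np.set_printoptions(linewidth=250)
print((C[145:200:2,244:292:2,2]*1000).astype(int))
```

```text
[[   1   -2    5   -1   -5    0    2   -1    2    0    0    4    7   -4    1    5 1582    2   -2    1    5    3    5    1]
 [   7   -9    2    2   -1    4   -1    9   -3    7    0   -1    0   -4    6    0    1    2   -1   -2   -1    1    6   -2]
 [   0    7   -3    2    2    2    9    0   -3    0   -3   -2    2    5    3    2   -2   -1    7    3    4    2   14   -3]
 [   2   -2    0   -3   -3   -4  314  312  309    1    8   -5    5    3    0   -3    0    6    2    3    5    6    0    0]
 [  -2    2    2  313  315  315  315  316  316  308   -4    0    0    0    2    0    1   -3   -1    7    2   -2   -2    5]
 [   3    0    3    3  315  315  309  317  316  315    1   -1    0   -2   -5    8    3   -6    0    1   -2    0    1   -2]
 [  -2    0    4   -3  315  317  311  313  312  316  253    3   -2    4   -4    2   -4    1    8   14    8    6   -1    0]
 [   0   -3    6    1  314  316  314  316  314  313  286    5   -1 1582   17    9    2    3   19   18   13    2   -3    2]
 [   3    1    3   -4  316  318  314  314  317  317  284  219   11   12   11   16   10    9   14   19    8    4    6
[... 1644 characters left out ...]
  8   11    7  298  251   15    7   10   12    9   12   10   15   10   17   18    6]
 [   5    1   -2    0   -3    5   13    8   14  301  304  303  299   16   14   12    6   13    7    6   10   12   14    8]
 [   3    9    3    4    0    5    6    7  298  303  305  298  300   11   13   13    7   15   10    9    6   10    4    4]
 [   2    1    3    2   -4    5   15   16  304  298  302  298  304    4   13   12   14   12    7    0   -2    2   -2   -3]
 [  -4   -3    3    1    4    3   14    9   12    7  258  252    4    5   -3    3    8    1    2    2    1    2   -1    0]
 [   9    0   -4   -4   -1   -3    3    9    4   -1   -3  258  257    0    0    4    2   -3    0   -1   -2    3   -1    0]]
```

View pics/hookz.png

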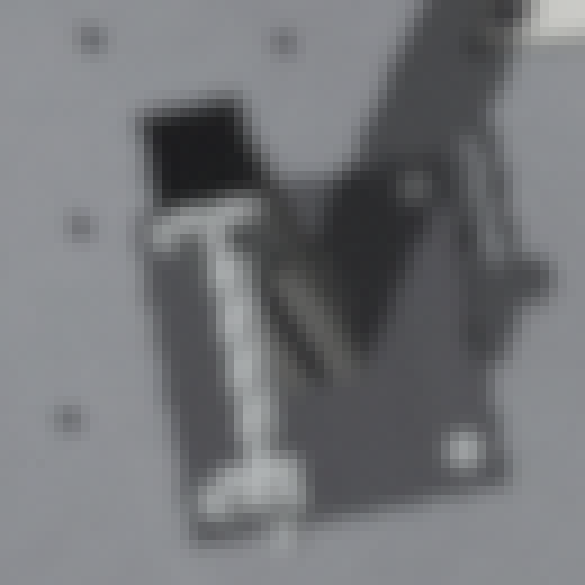

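Run:
```python
from h import *
f=load('top'); C=cloud(f)
H,W=C.shape[:2]; uu,vv=np.meshgrid(np.arange(W),np.arange(H))
reg=(uu>240)&(uu<275)&(vv>148)&(vv<203)
def rays(m,z): return np.array([onplane(f,u,v,z) for u,v in zip(uu[m],vv[m])])[:,:2]
dark=f['image'].max(2)<60
m=reg&dark&(C[...,2]>.29); P=rays(m,.315); print('post',m.sum(),cv2.minAreaRect((P*1000).astype(np.float32)),P.mean(0))
post=P.mean(0)
m=reg&(C[...,2]>.24)&(C[...,2]<.262)&(vv>168); P=rays(m,.253);c=P.mean(0);d=np.linalg.svd(P-c)[2][0];d*=np.sign(d[0]); t=(P-c)@d
print('peg',m.sum(),c,np.degrees(np.arctan2(d[1],d[0])),'tip',c+d*t.min(), 'offset post from line',np.cross(d,post-c),'dist tip->post',(post-c)@d-t.min())
m=reg&(C[...,2]>.29)&(C[...,2]<.308)&(vv>164)&(vv<189); P=rays(m,.30);c=P.mean(0);d=np.linalg.svd(P-c)[2][0];d*=np.sign(d[0])
print('arm',m.sum(),c,np.degrees(np.arctan2(d[1],d[0])),'post off',np.cross(d,post-c))
m=reg&(C[...,2]>.285)&(vv>189); P=rays(m,.30); print('cheeks',m.sum(),cv2.minAreaRect((P*1000).astype(np.float32)),P.mean(0))
# foot
m=((uu>245)&(uu<295)&(vv>150)&(vv<203)&(C[...,2]<0.03)&(f['image'].max(2)<105)).astype(np.uint8)
print(m.sum(), (post, ))
```

```text
post 93 ((602.4124755859375, 130.2758026123047), (25.801589965820312, 29.994224548339844), 12.850892066955566) [0.60175982 0.13071402]
peg 53 [0.53811669 0.11659911] 13.061861728184645 tip [0.4905078  0.10555358] offset post from line -0.000633825782406356 dist tip->post 0.11405988147525968
arm 65 [0.55170817 0.12061035] 15.267831507744713 post off -0.003433106667567654
cheeks 58 ((500.2531433105469, 108.05523681640625), (23.353221893310547, 26.130508422851562), 24.933727264404297) [0.50113414 0.10793494]
1006 (array([0.60175982, 0.13071402]),)<stdin>:10: DeprecationWarning: Arrays of 2-dimensional vectors are deprecated. Use arrays of 3-dimensional vectors instead. (deprecated in NumPy 2.0)
<stdin>:12: DeprecationWarning: Arrays of 2-dimensional vectors are deprecated. Use arrays of 3-dimensional vectors instead. (deprecated in NumPy 2.0)
```

```bash
cat >> h.py <<'E'
from scipy.spatial.transform import Rotation as R
def tool():
    s=manip.state(); q=s['tool_rot']; return np.array(s['tool_pos']),R.from_quat([q[1],q[2],q[3],q[0]])
def rotw(yawdeg,tiltdeg=0):
    """tool x at yawdeg (level); tilt about tool x; 0 = pointing straight down"""
    a=np.radians(yawdeg); x=np.array([np.cos(a),np.sin(a),0]); z=np.array([0,0,-1.]); M=np.stack([x,np.cross(z,x),z],1)
    return R.from_matrix(M)*R.from_rotvec([np.radians(tiltdeg),0,0])
def rel(p,Rt,frm=None):
    P,Q=frm or tool(); d=Q.inv().apply(np.array(p)-P); w=(Q.inv()*Rt).as_rotvec()
    print('row dx %.4f dy %.4f dz %.4f ax %.4f ay %.4f az %.4f'%(*d,*w)); return d,w
def show():
    s=manip.state(); P,Q=tool(); M=Q.as_matrix()
    print('t %.2f'%s['time'],'pos',np.round(P,4),'x',np.round(M[:,0],3),'z',np.round(M[:,2],3),'q',np.round(s['joint_pos'],3),'F',np.round(s['contact_force'],1),'T',np.round(s['ft_torque'],2),'w %.3f'%s['gripper_width'])
E
python3 - <<'E'
from h import *
show()
rel([0.40,-0.40,0.33],rotw(-17)); rel([0.586,-0.164,0.30],rotw(43))
E
```

```text
t 0.15 pos [ 0.242  -0.5757  0.2303] x [ 0.387 -0.922 -0.002] z [-0.     0.002 -1.   ] q [-1.292  0.053  1.614 -0.     1.476 -0.119] F [-0.6  0.5  0.4] T [ 0.03  0.   -0.02] w 1.002
row dx -0.1009 dy -0.2138 dz -0.0995 ax -0.0009 ay 0.0015 az -0.8763
row dx -0.2464 dy -0.4767 dz -0.0692 ax -0.0018 ay 0.0009 az -1.9235
```

```bash
python3 -m handwheel '[{"dz":-0.06},{"dx":-0.02,"dy":-0.04,"dz":-0.1,"az":-0.18},{"dx":-0.045,"dy":-0.09,"dz":-0.1,"az":-0.36},{"dx":-0.07,"dy":-0.14,"dz":-0.1,"az":-0.54},{"dx":-0.1,"dy":-0.19,"dz":-0.1,"az":-0.72}]' 0; python3 -c "
from h import *
show(); rel([0.586,-0.164,0.30],rotw(43))"
```

```text
t 0.15 pos [ 0.242  -0.5757  0.2303] x [ 0.387 -0.922 -0.002] z [-0.     0.002 -1.   ] q [-1.292  0.053  1.614 -0.     1.476 -0.119] F [-0.6  0.5  0.4] T [ 0.03  0.   -0.02] w 1.002
row dx -0.2464 dy -0.4767 dz -0.0692 ax -0.0018 ay 0.0009 az -1.9235invalid input at $[0]: expected keys dx, dy, dz, ax, ay, az
```

Every key is required.

```bash
python3 -m handwheel '[{"dx":0,"dy":0,"dz":-0.06,"ax":0,"ay":0,"az":0},{"dx":-0.02,"dy":-0.04,"dz":-0.1,"ax":0,"ay":0,"az":-0.18},{"dx":-0.045,"dy":-0.09,"dz":-0.1,"ax":0,"ay":0,"az":-0.36},{"dx":-0.07,"dy":-0.14,"dz":-0.1,"ax":0,"ay":0,"az":-0.54},{"dx":-0.1,"dy":-0.19,"dz":-0.1,"ax":0,"ay":0,"az":-0.72}]' 0; python3 -c "
from h import *
show(); rel([0.586,-0.164,0.30],rotw(43))"
```

```text
time: 0.78
tool_pos: [0.3793, -0.4089, 0.331]
tool_rot: [-0.0, 0.975, -0.222, -0.0]
contact_force: [0.9, -0.7, 0.3]
gripper_width: 0.998
t 0.78 pos [ 0.3793 -0.4089  0.331 ] x [ 0.901 -0.433 -0.   ] z [-0.  0. -1.] q [-0.956 -0.147  1.642  0.     1.647 -0.509] F [ 0.9 -0.7  0.3] T [-0.03 -0.    0.  ] w 0.998
row dx 0.0803 dy -0.3102 dz 0.0310 ax -0.0003 ay -0.0000 az -1.1981
```

```bash
python3 -m handwheel '[{"dx":0.01,"dy":-0.05,"dz":0.005,"ax":0,"ay":0,"az":-0.18},{"dx":0.02,"dy":-0.11,"dz":0.01,"ax":0,"ay":0,"az":-0.36},{"dx":0.04,"dy":-0.17,"dz":0.01,"ax":0,"ay":0,"az":-0.54},{"dx":0.05,"dy":-0.22,"dz":0.01,"ax":0,"ay":0,"az":-0.72},{"dx":0.06,"dy":-0.26,"dz":0.01,"ax":0,"ay":0,"az":-0.9}]' 0; python3 -c "
from h import *
show(); rel([0.586,-0.164,0.30],rotw(43))"
```

```text
time: 1.4
tool_pos: [0.5472, -0.2008, 0.3209]
tool_rot: [-0.0, 0.974, 0.225, -0.0]
contact_force: [0.5, -0.0, -0.2]
gripper_width: 1.004
t 1.40 pos [ 0.5472 -0.2008  0.3209] x [ 0.899  0.439 -0.   ] z [-0.  0. -1.] q [-0.479 -0.084  1.601  0.     1.626 -0.934] F [ 0.5 -0.  -0.2] T [ 0.01 -0.01 -0.05] w 1.004
row dx 0.0511 dy -0.0160 dz 0.0209 ax -0.0005 ay 0.0002 az -0.2962
```

```bash
python3 -m handwheel '[{"dx":0.025,"dy":-0.008,"dz":0.01,"ax":0,"ay":0,"az":-0.15},{"dx":0.051,"dy":-0.016,"dz":0.0209,"ax":0,"ay":0,"az":-0.296},{"dx":0.051,"dy":-0.016,"dz":0.0209,"ax":0,"ay":0,"az":-0.296}]' 0; python3 -c "
from h import *
show(); f=grab('wrist','w1.png')"
```

```text
time: 1.78
tool_pos: [0.5854, -0.1649, 0.2983]
tool_rot: [-0.001, 0.931, 0.364, -0.001]
contact_force: [-0.4, 0.1, 1.0]
gripper_width: 0.999
t 1.77 pos [ 0.5854 -0.1649  0.2983] x [ 0.735  0.678 -0.001] z [-0.003  0.001 -1.   ] q [-0.397 -0.016  1.571  0.     1.589 -1.142] F [-0.4  0.1  1. ] T [-0.02 -0.04  0.03] w 0.999
```

View pics/w1.png

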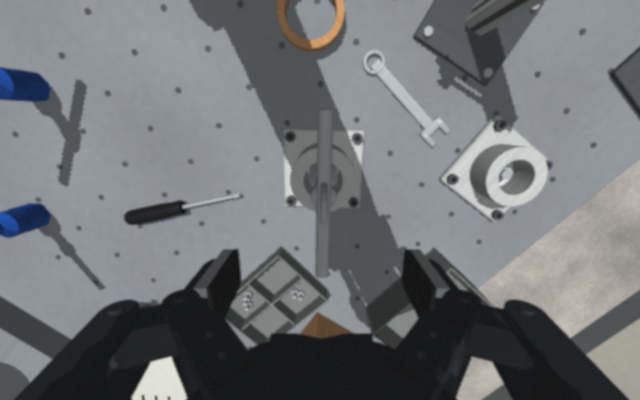

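```bash
cat >> h.py <<'E'
def bar(f,z=0.188,lo=0.165,hi=0.2,c0=(0.586,-0.164),rad=0.11):
    C=cloud(f); H,W=C.shape[:2]; uu,vv=np.meshgrid(np.arange(W),np.arange(H))
    m=(C[...,2]>lo)&(C[...,2]<hi)&(np.hypot(C[...,0]-c0[0],C[...,1]-c0[1])<rad)
    m=cv2.morphologyEx(m.astype(np.uint8),cv2.MORPH_OPEN,np.ones((3,3)))
    n,l,st,_=cv2.connectedComponentsWithStats(m); i=1+np.argmax(st[1:,4]); m=l==i
    P=np.array([onplane(f,u,v,z) for u,v in zip(uu[m],vv[m])])[:,:2]
    r=cv2.minAreaRect((P*1000).astype(np.float32)); c=P.mean(0); d=np.linalg.svd(P-c,full_matrices=False)[2][0]; t=(P-c)@d
    print('bar n',m.sum(),'medz',np.median(C[m][:,2]),'rect',np.round(r[0],1),np.round(r[1],1),'dir',np.degrees(np.arctan2(d[1],d[0])),'mid',c+d*(t.min()+t.max())/2,'len',np.ptp(t))
    return m
E
python3 - <<'E'
from h import *
f=load('wrist'); m=bar(f); ys,xs=np.nonzero(m); print(xs.min(),xs.max(),ys.min(),ys.max())
E
```

```text
bar n 2341 medz 0.1869720897399637 rect [ 586.6 -164.9] [ 23.9 167.1] dir -48.48744704970162 mid [ 0.58657307 -0.16490245] len 0.16728105522646483
311 336 108 277
```

```bash
python3 -c "
from h import *
rel([0.5865,-0.1645,0.172],rotw(41.5))"
```

```text
row dx 0.0021 dy 0.0001 dz 0.1273 ax -0.0018 ay 0.0013 az 0.0184
```

```bash
python3 -m handwheel '[{"dx":0.002,"dy":0,"dz":0.05,"ax":0,"ay":0,"az":0.018},{"dx":0.002,"dy":0,"dz":0.07,"ax":0,"ay":0,"az":0.018},{"dx":0.002,"dy":0,"dz":0.07,"ax":0,"ay":0,"az":0.018}]' 0; python3 -c "
from h import *
show(); f=grab('wrist','w2.png'); bar(f); rel([0.5865,-0.1645,0.172],rotw(41.5))"
```

```text
time: 2.2
tool_pos: [0.5854, -0.1652, 0.2285]
tool_rot: [-0.001, 0.935, 0.354, -0.002]
contact_force: [0.1, -0.2, 1.3]
gripper_width: 0.999
t 2.20 pos [ 0.5854 -0.1652  0.2285] x [ 0.749  0.662 -0.002] z [-0.004  0.001 -1.   ] q [-0.397  0.018  1.653 -0.     1.474 -1.121] F [ 0.1 -0.2  1.3] T [ 0.01 -0.   -0.01] w 0.999
bar n 4007 medz 0.18700473843739965 rect [ 586.4 -164.7] [ 23.5 166.8] dir -48.47918076751841 mid [ 0.58639406 -0.16474331] len 0.1666633570209568
row dx 0.0007 dy -0.0007 dz 0.0586 ax -0.0004 ay 0.0003 az -0.0003
```

View pics/w2.png

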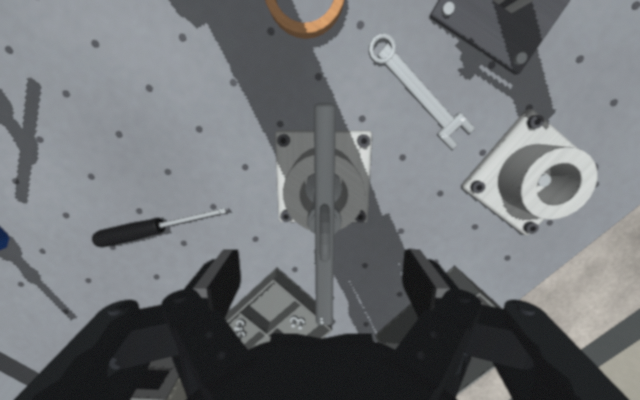

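```bash
python3 -m handwheel '[{"dx":0.0007,"dy":-0.0007,"dz":0.04,"ax":0,"ay":0,"az":0},{"dx":0.0007,"dy":-0.0007,"dz":0.058,"ax":0,"ay":0,"az":0},{"dx":0.0007,"dy":-0.0007,"dz":0.058,"ax":0,"ay":0,"az":0},{"dx":0.0007,"dy":-0.0007,"dz":0.058,"ax":0,"ay":0,"az":0}]' 0; python3 -c "
from h import *
show()"; python3 -m handwheel '[{"dx":0,"dy":0,"dz":0,"ax":0,"ay":0,"az":0},{"dx":0,"dy":0,"dz":0,"ax":0,"ay":0,"az":0},{"dx":0,"dy":0,"dz":0,"ax":0,"ay":0,"az":0},{"dx":0,"dy":0,"dz":0,"ax":0,"ay":0,"az":0}]' 255; python3 -c "
from h import *
show()"
```

```text
time: 2.75
tool_pos: [0.5878, -0.1645, 0.1743]
tool_rot: [0.001, 0.935, 0.355, 0.001]
contact_force: [-0.2, -0.6, 0.7]
gripper_width: 1.001
t 2.75 pos [ 0.5878 -0.1645  0.1743] x [0.749 0.663 0.001] z [ 0.002 -0.001 -1.   ] q [-0.395  0.058  1.704 -0.     1.377 -1.12 ] F [-0.2 -0.6  0.7] T [ 0.02 -0.02  0.02] w 1.001
time: 3.25
tool_pos: [0.5872, -0.1641, 0.1729]
tool_rot: [0.0, 0.935, 0.355, 0.0]
contact_force: [-0.6, -0.2, 0.6]
gripper_width: 0.189
t 3.25 pos [ 0.5872 -0.1641  0.1729] x [0.748 0.663 0.   ] z [ 0.001 -0.    -1.   ] q [-0.395  0.058  1.706  0.     1.376 -1.12 ] F [-0.6 -0.2  0.6] T [ 0.06 -0.05  0.01] w 0.189
```

```bash
python3 -m handwheel '[{"dx":0,"dy":0,"dz":0,"ax":0,"ay":0,"az":0},{"dx":0,"dy":0,"dz":0,"ax":0,"ay":0,"az":0.07},{"dx":0,"dy":0,"dz":0,"ax":0,"ay":0,"az":0.15},{"dx":0,"dy":0,"dz":0,"ax":0,"ay":0,"az":0.25},{"dx":0,"dy":0,"dz":0,"ax":0,"ay":0,"az":0.35}]' 255; python3 -c "
from h import *
show()"; python3 -m handwheel '[{"dx":0,"dy":0,"dz":0,"ax":0,"ay":0,"az":0.1},{"dx":0,"dy":0,"dz":0,"ax":0,"ay":0,"az":0.2},{"dx":0,"dy":0,"dz":0,"ax":0,"ay":0,"az":0.3},{"dx":0,"dy":0,"dz":0,"ax":0,"ay":0,"az":0.4},{"dx":0,"dy":0,"dz":0,"ax":0,"ay":0,"az":0.5}]' 255; python3 -c "
from h import *
show();f=grab('wrist','w3.png'); bar(f)"
```

```text
time: 3.88
tool_pos: [0.5873, -0.1639, 0.1729]
tool_rot: [0.0, 0.983, 0.185, 0.001]
contact_force: [1.7, 0.7, 2.3]
gripper_width: 0.181
t 3.88 pos [ 0.5873 -0.1639  0.1729] x [0.931 0.364 0.001] z [ 0.001 -0.    -1.   ] q [-0.394  0.058  1.706  0.     1.376 -0.767] F [1.7 0.7 2.3] T [ 0.15 -0.13  0.37] w 0.181
time: 4.5
tool_pos: [0.5876, -0.1639, 0.173]
tool_rot: [0.0, 0.998, -0.063, 0.001]
contact_force: [1.4, 0.5, 2.2]
gripper_width: 0.183
t 4.50 pos [ 0.5876 -0.1639  0.173 ] x [ 0.992 -0.127  0.002] z [ 0.002 -0.    -1.   ] q [-3.940e-01  5.800e-02  1.706e+00  1.000e-03  1.375e+00 -2.670e-01] F [1.4 0.5 2.2] T [ 0.11 -0.27  0.41] w 0.183
bar n 6636 medz 0.18724832358420973 rect [ 584.8 -145.9] [ 44.1 126.7] dir -93.49546551539555 mid [ 0.5886543  -0.14583321] len 0.12879687457533293
```

View pics/w3.png

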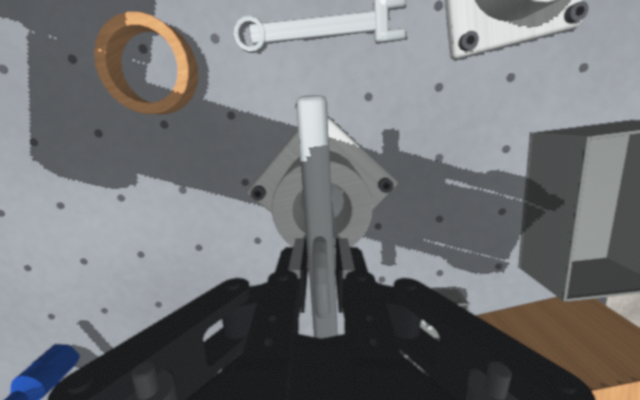

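```bash
python3 -m handwheel '[{"dx":0,"dy":0,"dz":0,"ax":0,"ay":0,"az":0.1},{"dx":0,"dy":0,"dz":0,"ax":0,"ay":0,"az":0.2},{"dx":0,"dy":0,"dz":0,"ax":0,"ay":0,"az":0.3},{"dx":0,"dy":0,"dz":0,"ax":0,"ay":0,"az":0.38},{"dx":0,"dy":0,"dz":0,"ax":0,"ay":0,"az":0.42}]' 255; python3 -c "
from h import *
show();f=grab('wrist','w4.png'); bar(f)"
```

```text
time: 5.18
tool_pos: [0.5877, -0.1641, 0.173]
tool_rot: [-0.0, 0.963, -0.269, 0.001]
contact_force: [1.7, 0.2, 1.7]
gripper_width: 0.183
t 5.17 pos [ 0.5877 -0.1641  0.173 ] x [ 0.856 -0.518  0.002] z [ 0.002 -0.    -1.   ] q [-0.394  0.058  1.706  0.     1.375  0.15 ] F [1.7 0.2 1.7] T [ 0.06 -0.37  0.41] w 0.183
bar n 6655 medz 0.1873823160242418 rect [ 592.5 -146.8] [126.8  44.3] dir -117.25778072074759 mid [ 0.59609238 -0.14838379] len 0.12881630510643496
```

```bash
python3 -m handwheel '[{"dx":0,"dy":0,"dz":0,"ax":0,"ay":0,"az":0.03},{"dx":0,"dy":0,"dz":0,"ax":0,"ay":0,"az":0.06},{"dx":0,"dy":0,"dz":0,"ax":0,"ay":0,"az":0.06}]' 255; python3 -c "
from h import *
show()"
```

```text
time: 5.6
tool_pos: [0.5874, -0.1642, 0.173]
tool_rot: [-0.0, 0.955, -0.298, 0.001]
contact_force: [2.2, 0.3, 3.7]
gripper_width: 0.18
t 5.60 pos [ 0.5874 -0.1642  0.173 ] x [ 0.823 -0.569  0.001] z [ 0.001 -0.    -1.   ] q [-0.395  0.058  1.706  0.     1.376  0.21 ] F [2.2 0.3 3.7] T [ 0.06 -0.53  0.4 ] w 0.180
```

```bash
python3 -m handwheel '[{"dx":0,"dy":0,"dz":0,"ax":0,"ay":0,"az":0.03},{"dx":0,"dy":0,"dz":0,"ax":0,"ay":0,"az":0.06},{"dx":0,"dy":0,"dz":0,"ax":0,"ay":0,"az":0.06}]' 255; python3 -c "
from h import *
show();f=grab('wrist','w5.png'); bar(f)"
```

```text
time: 5.98
tool_pos: [0.5872, -0.1642, 0.173]
tool_rot: [0.0, 0.945, -0.327, 0.001]
contact_force: [3.3, 0.0, 5.6]
gripper_width: 0.183
t 5.97 pos [ 0.5872 -0.1642  0.173 ] x [ 0.787 -0.617  0.001] z [ 0.001 -0.    -1.   ] q [-0.395  0.058  1.706  0.     1.376  0.271] F [3.3 0.  5.6] T [ 0.02 -0.6   0.3 ] w 0.183
bar n 6591 medz 0.18754650350865382 rect [ 594.3 -147.8] [126.8  44.1] dir -123.8222157254338 mid [ 0.59765486 -0.14982716] len 0.12879524498617548
```

View pics/w5.png

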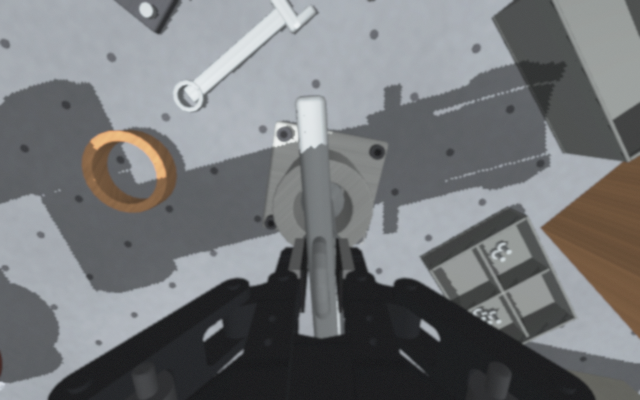

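```bash
python3 -m handwheel '[{"dx":0,"dy":0,"dz":0,"ax":0,"ay":0,"az":0.03},{"dx":0,"dy":0,"dz":0,"ax":0,"ay":0,"az":0.06},{"dx":0,"dy":0,"dz":0,"ax":0,"ay":0,"az":0.09},{"dx":0,"dy":0,"dz":0,"ax":0,"ay":0,"az":0.09}]' 255; python3 -c "
from h import *
show();f=grab('wrist','w6.png'); bar(f)"
```

```text
time: 6.52
tool_pos: [0.5872, -0.1642, 0.173]
tool_rot: [0.0, 0.93, -0.368, 0.0]
contact_force: [2.9, 0.6, 5.5]
gripper_width: 0.182
t 6.53 pos [ 0.5872 -0.1642  0.173 ] x [ 0.729 -0.685  0.001] z [ 0.001 -0.001 -1.   ] q [-0.395  0.058  1.706 -0.     1.376  0.36 ] F [2.9 0.6 5.5] T [-0.01 -0.5   0.82] w 0.182
bar n 6694 medz 0.18757258594371273 rect [ 594.8 -148.1] [126.7  43.6] dir -125.027593662823 mid [ 0.59834571 -0.15025786] len 0.1286305823732765
```

View pics/w6.png

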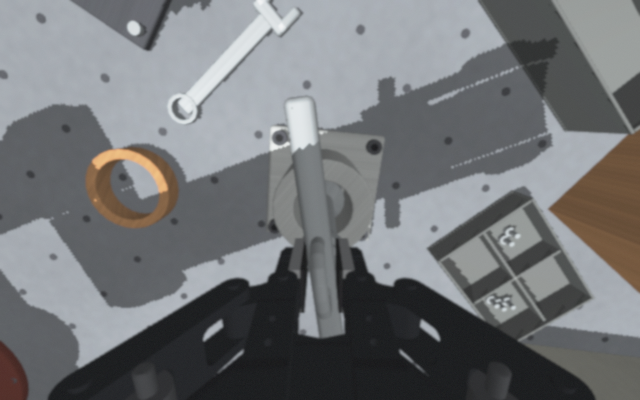

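```bash
python3 -m handwheel '[{"dx":0,"dy":0,"dz":0,"ax":0,"ay":0,"az":-0.05},{"dx":0,"dy":0,"dz":0,"ax":0,"ay":0,"az":-0.09},{"dx":0,"dy":0,"dz":0,"ax":0,"ay":0,"az":-0.09}]' 255; python3 -c "
from h import *
show()"; python3 -m handwheel '[{"dx":0,"dy":0,"dz":0,"ax":0,"ay":0,"az":0},{"dx":0,"dy":0,"dz":0,"ax":0,"ay":0,"az":0},{"dx":0,"dy":0,"dz":0,"ax":0,"ay":0,"az":0},{"dx":0,"dy":0,"dz":0,"ax":0,"ay":0,"az":0}]' 100; python3 -c "
from h import *
show();f=grab('wrist','w7.png'); bar(f)"
```

```text
time: 6.95
tool_pos: [0.5871, -0.1642, 0.173]
tool_rot: [0.0, 0.945, -0.327, 0.0]
contact_force: [2.7, 0.9, 5.6]
gripper_width: 0.18
t 6.95 pos [ 0.5871 -0.1642  0.173 ] x [ 0.787 -0.617  0.001] z [ 0.001 -0.    -1.   ] q [-0.395  0.058  1.706 -0.     1.377  0.271] F [2.7 0.9 5.6] T [ 0.05 -0.4   0.31] w 0.180
time: 7.45
tool_pos: [0.5865, -0.164, 0.1719]
tool_rot: [0.0, 0.945, -0.327, -0.001]
contact_force: [1.0, -0.2, 0.0]
gripper_width: 0.604
t 7.45 pos [ 0.5865 -0.164   0.1719] x [ 0.787 -0.617 -0.001] z [-0.001  0.    -1.   ] q [-0.395  0.059  1.707 -0.     1.377  0.271] F [ 1.  -0.2  0. ] T [-0.    0.06  0.  ] w 0.604
bar n 6199 medz 0.1872473362247611 rect [ 598.9 -149.9] [128.8  23. ] dir -125.15947580519318 mid [ 0.59835208 -0.14947208] len 0.1286871967684752
```

View pics/w7.png

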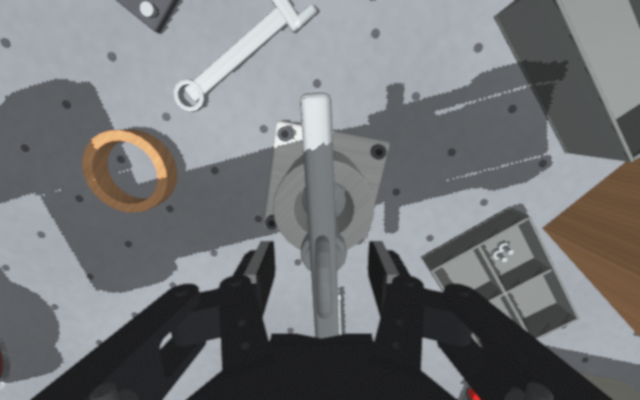

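```bash
python3 -m handwheel '[{"dx":0,"dy":0,"dz":-0.03,"ax":0,"ay":0,"az":0},{"dx":0,"dy":0,"dz":-0.07,"ax":0,"ay":0,"az":0},{"dx":0,"dy":0,"dz":-0.12,"ax":0,"ay":0,"az":0},{"dx":0,"dy":0,"dz":-0.12,"ax":0,"ay":0,"az":0},{"dx":0,"dy":0,"dz":-0.12,"ax":0,"ay":0,"az":0}]' 100; python3 -c "
from h import *
show();f=grab('wrist','w8.png'); bar(f)
a=np.radians(-125.2);u=np.array([np.cos(a),np.sin(a),0]);Rt=rotw(-35.2,40);z=Rt.apply([0,0,1]);print(u,z)
G=np.array([.5865,-.1645,.1795])+.038*u;T=G+.0187*z;print(T);rel(T-.1*z,Rt);rel(T,Rt)"
```

```text
time: 8.12
tool_pos: [0.5867, -0.164, 0.292]
tool_rot: [-0.0, 0.945, -0.326, -0.0]
contact_force: [-0.3, -0.6, -0.8]
gripper_width: 0.608
t 8.12 pos [ 0.5867 -0.164   0.292 ] x [ 0.787 -0.617 -0.   ] z [-0.  0. -1.] q [-0.395 -0.013  1.579 -0.     1.576  0.27 ] F [-0.3 -0.6 -0.8] T [-0.03  0.01  0.03] w 0.608
bar n 2436 medz 0.18709467068692784 rect [ 587.  -165.7] [167.1  24.2] dir -125.43577624825122 mid [ 0.58691376 -0.16549533] len 0.16740692960887346
[-0.57643232 -0.8171449   0.        ] [ 0.37052355  0.52525062 -0.76604444]
[ 0.57152436 -0.18572932  0.16517497]
row dx 0.0053 dy 0.0905 dz 0.0490 ax 0.6986 ay -0.0154 az -0.0495
row dx 0.0022 dy 0.0263 dz 0.1256 ax 0.6986 ay -0.0154 az -0.0495
```

View pics/w8.png

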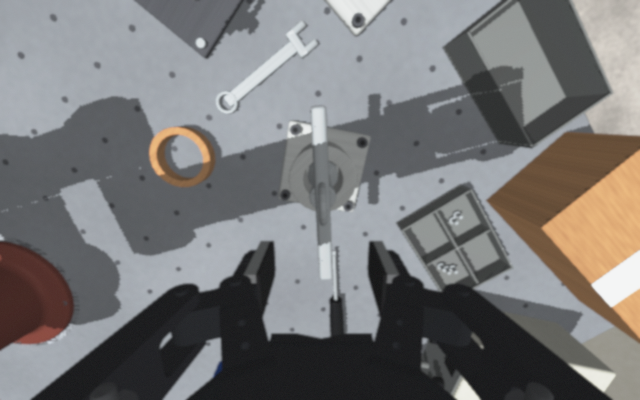

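```bash
python3 -m handwheel '[{"dx":0.001,"dy":0.025,"dz":-0.01,"ax":0.175,"ay":-0.004,"az":-0.012},{"dx":0.003,"dy":0.05,"dz":0,"ax":0.35,"ay":-0.008,"az":-0.025},{"dx":0.004,"dy":0.075,"dz":0.02,"ax":0.525,"ay":-0.012,"az":-0.037},{"dx":0.005,"dy":0.09,"dz":0.045,"ax":0.6986,"ay":-0.0154,"az":-0.0495},{"dx":0.005,"dy":0.09,"dz":0.045,"ax":0.6986,"ay":-0.0154,"az":-0.0495}]' 100; python3 -c "
from h import *
show();f=grab('wrist','w9.png'); bar(f)
a=np.radians(-125.4);u=np.array([np.cos(a),np.sin(a),0]);Rt=rotw(-35.4,40);z=Rt.apply([0,0,1]);print(u,z)
G=np.array([.5868,-.165,.1795])+.038*u;T=G+.0187*z;print(T);rel(T-.1*z,Rt);rel(T,Rt)"
```

```text
time: 8.8
tool_pos: [0.5317, -0.2384, 0.2402]
tool_rot: [-0.328, 0.894, -0.288, 0.1]
contact_force: [0.1, 0.5, -0.2]
gripper_width: 0.607
t 8.80 pos [ 0.5317 -0.2384  0.2402] x [ 0.814 -0.581 -0.011] z [ 0.368  0.53  -0.764] q [-0.862 -0.018  1.782  0.674  1.584 -0.302] F [ 0.1  0.5 -0.2] T [-0.23  0.22 -0.03] w 0.607
bar n 2598 medz 0.1870255573451871 rect [ 585.3 -167.7] [169.8  24.2] dir -125.58162262835609 mid [ 0.58516485 -0.16760193] len 0.16977253380868246
[-0.57928117 -0.8151278   0.        ] [ 0.37235476  0.52395405 -0.76604444]
[ 0.57175035 -0.18617692  0.16517497]
row dx 0.0013 dy 0.0009 dz 0.0012 ax -0.0015 ay 0.0046 az -0.0032
row dx 0.0017 dy 0.0010 dz 0.1012 ax -0.0015 ay 0.0046 az -0.0032
```

View pics/w9.png

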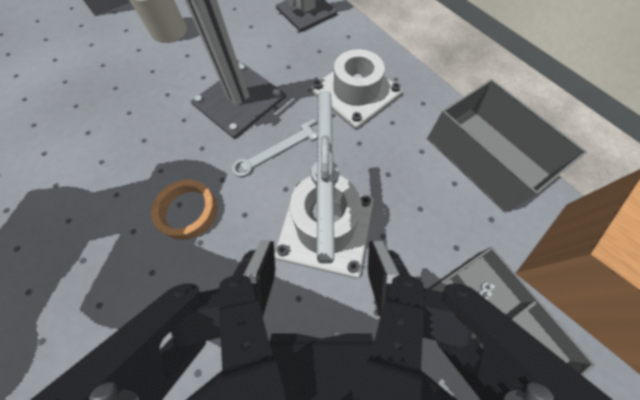

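```bash
python3 -m handwheel '[{"dx":0.001,"dy":0.001,"dz":0.04,"ax":-0.001,"ay":0.004,"az":-0.003},{"dx":0.0015,"dy":0.001,"dz":0.08,"ax":-0.001,"ay":0.004,"az":-0.003},{"dx":0.0015,"dy":0.001,"dz":0.1,"ax":-0.001,"ay":0.004,"az":-0.003},{"dx":0.0015,"dy":0.001,"dz":0.1,"ax":-0.001,"ay":0.004,"az":-0.003}]' 100; python3 -c "
from h import *
show();f=grab('wrist','w10.png')
a=np.radians(-125.4);u=np.array([np.cos(a),np.sin(a),0]);Rt=rotw(-35.4,40);z=Rt.apply([0,0,1]);
G=np.array([.5868,-.165,.1795])+.038*u;T=G+.0187*z;rel(T,Rt)"
```

```text
time: 9.35
tool_pos: [0.5735, -0.1853, 0.1697]
tool_rot: [-0.325, 0.896, -0.282, 0.106]
contact_force: [-0.2, -0.7, -0.3]
gripper_width: 0.608
t 9.35 pos [ 0.5735 -0.1853  0.1697] x [ 0.819 -0.574  0.006] z [ 0.373  0.523 -0.766] q [-0.744  0.046  1.84   0.702  1.409 -0.308] F [-0.2 -0.7 -0.3] T [-0.25  0.14  0.  ] w 0.608
row dx -0.0019 dy 0.0044 dz 0.0038 ax 0.0007 ay -0.0031 az 0.0091
```

View pics/w10.png

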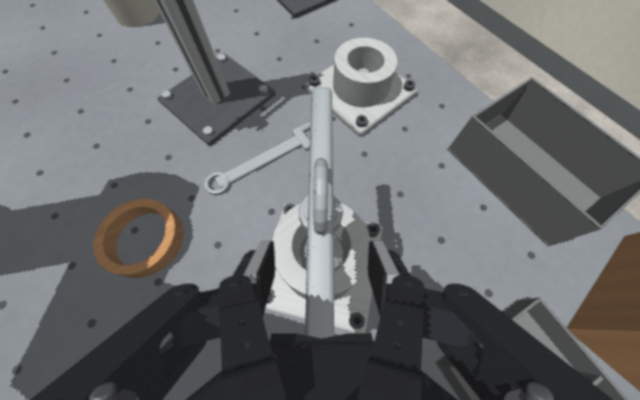

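```bash
python3 -m handwheel '[{"dx":-0.0005,"dy":0.002,"dz":0.002,"ax":0,"ay":0,"az":0.004},{"dx":-0.0005,"dy":0.002,"dz":0.002,"ax":0,"ay":0,"az":0.004}]' 100; python3 -c "
from h import *
show()
a=np.radians(-125.4);u=np.array([np.cos(a),np.sin(a),0]);Rt=rotw(-35.4,40);z=Rt.apply([0,0,1]);
G=np.array([.5868,-.165,.1795])+.038*u;T=G+.0187*z;rel(T,Rt)"
```

```text
time: 9.65
tool_pos: [0.5729, -0.1878, 0.1683]
tool_rot: [-0.325, 0.896, -0.285, 0.107]
contact_force: [-0.5, 0.2, 0.1]
gripper_width: 0.606
t 9.65 pos [ 0.5729 -0.1878  0.1683] x [ 0.815 -0.58   0.006] z [ 0.376  0.52  -0.767] q [-0.749  0.047  1.841  0.703  1.405 -0.308] F [-0.5  0.2  0.1] T [-0.26  0.15  0.05] w 0.606
row dx -0.0019 dy 0.0015 dz 0.0028 ax 0.0007 ay -0.0053 az 0.0037
```

```bash
python3 -m handwheel '[{"dx":-0.0015,"dy":0.0015,"dz":0.002,"ax":0,"ay":-0.003,"az":0.003},{"dx":-0.0015,"dy":0.0015,"dz":0.002,"ax":0,"ay":-0.003,"az":0.003}]' 100; python3 -m handwheel '[{"dx":0,"dy":0,"dz":0,"ax":0,"ay":0,"az":0},{"dx":0,"dy":0,"dz":0,"ax":0,"ay":0,"az":0},{"dx":0,"dy":0,"dz":0,"ax":0,"ay":0,"az":0},{"dx":0,"dy":0,"dz":0,"ax":0,"ay":0,"az":0},{"dx":0,"dy":0,"dz":0,"ax":0,"ay":0,"az":0}]' 255; python3 -c "
from h import *
show();f=grab('wrist','w11.png'); rel(tool()[0]+[0,0,.1],tool()[1])"
```

```text
time: 9.9
tool_pos: [0.5714, -0.1861, 0.1648]
tool_rot: [-0.326, 0.895, -0.286, 0.104]
contact_force: [-0.3, 0.4, 0.3]
gripper_width: 0.608
time: 10.52
tool_pos: [0.5718, -0.1861, 0.1651]
tool_rot: [-0.325, 0.895, -0.286, 0.104]
contact_force: [0.7, -0.4, -0.1]
gripper_width: 0.152
t 10.53 pos [ 0.5718 -0.1861  0.1651] x [ 0.815 -0.579  0.001] z [ 0.373  0.523 -0.766] q [-0.748  0.049  1.845  0.702  1.404 -0.308] F [ 0.7 -0.4 -0.1] T [-0.48 -0.03  0.16] w 0.152
row dx 0.0001 dy -0.0642 dz -0.0766 ax 0.0000 ay 0.0000 az 0.0000
```

View pics/w11.png

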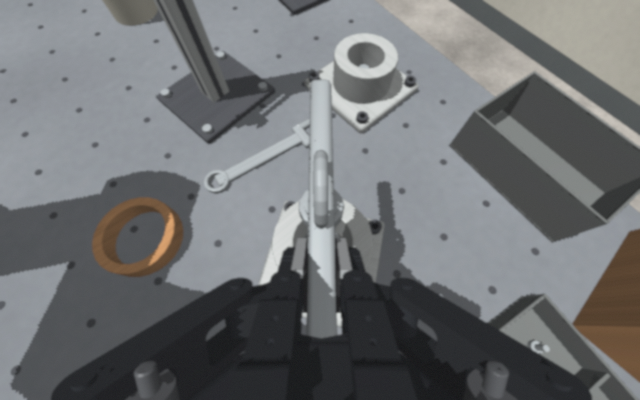

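```bash
python3 -m handwheel '[{"dx":0,"dy":-0.006,"dz":-0.0077,"ax":0,"ay":0,"az":0},{"dx":0,"dy":-0.0193,"dz":-0.023,"ax":0,"ay":0,"az":0},{"dx":0,"dy":-0.0193,"dz":-0.023,"ax":0,"ay":0,"az":0}]' 255; python3 -c "
from h import *
show();f=grab('wrist','w12.png')"
```

```text
time: 10.95
tool_pos: [0.5717, -0.1862, 0.1957]
tool_rot: [-0.325, 0.896, -0.285, 0.104]
contact_force: [-0.0, -0.3, -4.3]
gripper_width: 0.151
t 10.95 pos [ 0.5717 -0.1862  0.1957] x [ 0.815 -0.579  0.002] z [ 0.373  0.522 -0.767] q [-0.748  0.015  1.825  0.696  1.445 -0.273] F [-0.  -0.3 -4.3] T [-0.78  0.45 -0.03] w 0.151
```

View pics/w12.png

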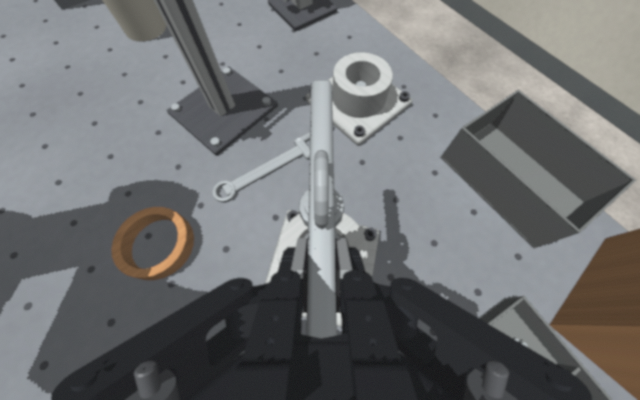

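```bash
python3 -m handwheel '[{"dx":0,"dy":-0.0129,"dz":-0.0153,"ax":0,"ay":0,"az":0},{"dx":0,"dy":-0.0321,"dz":-0.0383,"ax":0,"ay":0,"az":0},{"dx":0,"dy":-0.0514,"dz":-0.0613,"ax":0,"ay":0,"az":0},{"dx":0,"dy":-0.0514,"dz":-0.0613,"ax":0,"ay":0,"az":0},{"dx":0,"dy":-0.0514,"dz":-0.0613,"ax":0,"ay":0,"az":0}]' 255; python3 -c "
from h import *
show();f=grab('wrist','w13.png');grab('side','s13.png');grab('top','t13.png')
C=cloud(load('wrist')); 
for u,v in [(320,90),(320,110),(320,135),(321,160),(320,250),(320,275)]: print(u,v,np.round(C[v,u],4))"
```

```text
time: 11.62
tool_pos: [0.5709, -0.1857, 0.2737]
tool_rot: [-0.325, 0.895, -0.286, 0.103]
contact_force: [-0.6, 0.3, -4.3]
gripper_width: 0.155
t 11.62 pos [ 0.5709 -0.1857  0.2737] x [ 0.815 -0.579 -0.001] z [ 0.371  0.524 -0.767] q [-0.748 -0.055  1.759  0.69   1.552 -0.184] F [-0.6  0.3 -4.3] T [-0.83  0.52  0.05] w 0.155
320 90 [ 0.6274 -0.1045  0.2962]
320 110 [ 0.6181 -0.1177  0.2961]
320 135 [ 0.6075 -0.1326  0.2956]
321 160 [ 0.5879 -0.1613  0.3238]
320 250 [ 0.5674 -0.1891  0.2964]
320 275 [ 0.5606 -0.1987  0.2949]
```

View pics/w13.png

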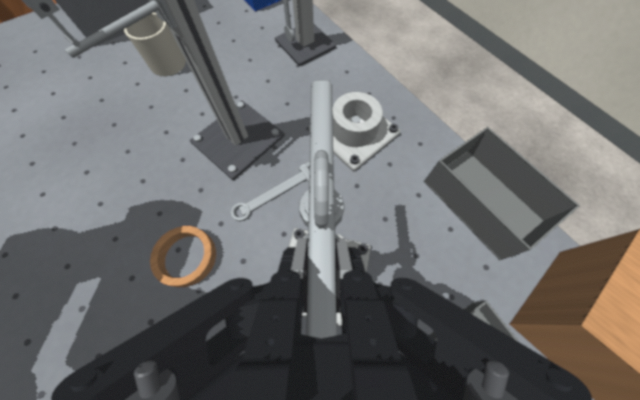

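View pics/s13.png

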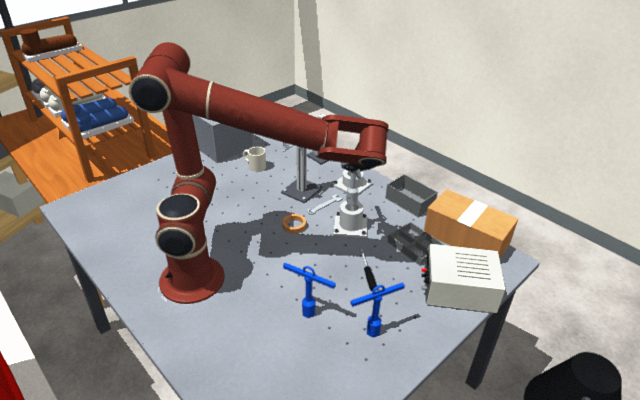

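```bash
cat >> h.py <<'E'
TIP=np.array([0.489,0.1048]); YAW=13.0
def hang(s,zeye,yaw=None,lat=0.0,off=0.038):
    """TCP pose with eye s metres inward of the tip (along peg), eye centre height zeye"""
    yaw=YAW if yaw is None else yaw
    a=np.radians(YAW); h=np.array([np.cos(a),np.sin(a)]); n=np.array([-h[1],h[0]])
    c=np.array([*(TIP+s*h+lat*n),zeye-0.018]); Rt=rotw(yaw,40)
    b=np.radians(yaw-90); u=np.array([np.cos(b),np.sin(b),0])
    return c+off*u+0.0187*Rt.apply([0,0,1]),Rt
def way(p,Rt,fr):
    P,Q=tool(); d=Q.inv().apply(np.array(p)-P); w=(Q.inv()*Rt).as_rotvec()
    for k in fr: print('%.2f: dx %.4f dy %.4f dz %.4f ax %.4f ay %.4f az %.4f'%(k,*(k*d),*(k*w)))
E
python3 -c "
from h import *
T,Rt=hang(-0.05,0.285); print(T,tool()[0]); way(T,Rt,[.2,.4,.6,.8,1])"
```

```text
[0.4461257  0.06823844 0.25267497] [ 0.57085969 -0.18539737  0.27276885]
0.20: dx -0.0497 dy -0.0179 dz 0.0205 ax -0.0002 ay -0.1082 az -0.1298
0.40: dx -0.0994 dy -0.0359 dz 0.0409 ax -0.0004 ay -0.2163 az -0.2596
0.60: dx -0.1491 dy -0.0538 dz 0.0614 ax -0.0006 ay -0.3245 az -0.3895
0.80: dx -0.1988 dy -0.0717 dz 0.0819 ax -0.0007 ay -0.4326 az -0.5193
1.00: dx -0.2486 dy -0.0896 dz 0.1024 ax -0.0009 ay -0.5408 az -0.6491
```

```bash
python3 -m handwheel '[{"dx":-0.0200,"dy":-0.0072,"dz":0.0082,"ax":0,"ay":-0.0433,"az":-0.0519},{"dx":-0.0497,"dy":-0.0179,"dz":0.0205,"ax":-0.0002,"ay":-0.1082,"az":-0.1298},{"dx":-0.0795,"dy":-0.0287,"dz":0.0327,"ax":-0.0003,"ay":-0.173,"az":-0.2077},{"dx":-0.1093,"dy":-0.0394,"dz":0.045,"ax":-0.0004,"ay":-0.238,"az":-0.2856},{"dx":-0.1391,"dy":-0.0502,"dz":0.0573,"ax":-0.0005,"ay":-0.303,"az":-0.3635}]' 255; python3 -c "
from h import *
show()
T,Rt=hang(-0.05,0.285); way(T,Rt,[.2,.45,.7,.9,1])"
```

```text
time: 12.4
tool_pos: [0.501, -0.043, 0.262]
tool_rot: [-0.341, 0.937, -0.067, 0.024]
contact_force: [0.3, 0.2, -5.2]
gripper_width: 0.152
t 12.40 pos [ 0.501 -0.043  0.262] x [ 0.99  -0.142  0.   ] z [ 0.091  0.636 -0.767] q [-0.576 -0.167  1.882  0.631  1.729 -0.43 ] F [ 0.3  0.2 -5.2] T [-0.89  0.13 -0.01] w 0.152
0.20: dx -0.0140 dy -0.0145 dz 0.0146 ax 0.0002 ay -0.0475 az -0.0565
0.45: dx -0.0316 dy -0.0326 dz 0.0328 ax 0.0004 ay -0.1068 az -0.1272
0.70: dx -0.0491 dy -0.0507 dz 0.0510 ax 0.0005 ay -0.1662 az -0.1979
0.90: dx -0.0631 dy -0.0652 dz 0.0655 ax 0.0007 ay -0.2136 az -0.2544
1.00: dx -0.0701 dy -0.0725 dz 0.0728 ax 0.0008 ay -0.2374 az -0.2826
```

```bash
python3 -c "
from h import *
P,Q=tool(); print(P)
way([0.425,-0.035,0.255],rotw(3,40),[.33,.66,1])"
```

```text
[ 0.50104728 -0.04295918  0.26195608]
0.33: dx -0.0252 dy 0.0022 dz 0.0011 ax 0.0003 ay -0.0413 az -0.0491
0.66: dx -0.0504 dy 0.0044 dz 0.0023 ax 0.0005 ay -0.0827 az -0.0983
1.00: dx -0.0764 dy 0.0067 dz 0.0035 ax 0.0008 ay -0.1252 az -0.1489
```

```bash
python3 -m handwheel '[{"dx":-0.0252,"dy":0.0022,"dz":0.0011,"ax":0.0003,"ay":-0.0413,"az":-0.0491},{"dx":-0.0504,"dy":0.0044,"dz":0.0023,"ax":0.0005,"ay":-0.0827,"az":-0.0983},{"dx":-0.0764,"dy":0.0067,"dz":0.0035,"ax":0.0008,"ay":-0.1252,"az":-0.1489},{"dx":-0.0764,"dy":0.0067,"dz":0.0035,"ax":0.0008,"ay":-0.1252,"az":-0.1489}]' 255; python3 -c "
from h import *
show()
grab('wrist','w14.png')
T,Rt=hang(-0.05,0.285); print(T); way(T,Rt,[.25,.5,.75,1])
T,Rt=hang(-0.05,0.25); print(T); way(T,Rt,[1])"
```

```text
time: 12.9
tool_pos: [0.4252, -0.0354, 0.2549]
tool_rot: [-0.342, 0.939, 0.023, -0.008]
contact_force: [0.9, 0.3, -4.1]
gripper_width: 0.152
t 12.90 pos [ 0.4252 -0.0354  0.2549] x [0.999 0.049 0.   ] z [-0.031  0.642 -0.766] q [-0.614 -0.266  1.977  0.557  1.858 -0.62 ] F [ 0.9  0.3 -4.1] T [-0.88 -0.04  0.01] w 0.152
[0.4461257  0.06823844 0.25267497]
0.25: dx 0.0063 dy -0.0193 dz 0.0170 ax 0.0002 ay -0.0289 az -0.0340
0.50: dx 0.0126 dy -0.0385 dz 0.0340 ax 0.0003 ay -0.0578 az -0.0680
0.75: dx 0.0190 dy -0.0578 dz 0.0510 ax 0.0005 ay -0.0868 az -0.1020
1.00: dx 0.0253 dy -0.0770 dz 0.0680 ax 0.0006 ay -0.1157 az -0.1360
[0.4461257  0.06823844 0.21767497]
1.00: dx 0.0252 dy -0.0545 dz 0.0948 ax 0.0006 ay -0.1157 az -0.1360
```

View pics/w14.png

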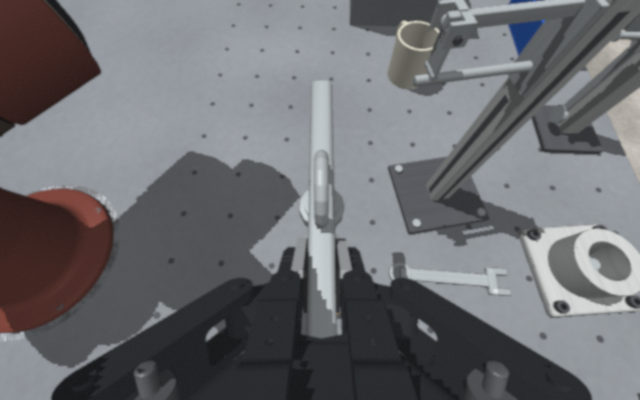

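```bash
python3 -c "
from h import *
f=load('wrist')
cv2.imwrite('pics/w14z.png',cv2.resize(f['image'][0:110,390:600],None,fx=3.8,fy=3.8,interpolation=cv2.INTER_CUBIC))
C=cloud(f)
for u,v in [(420,78),(424,78),(430,77),(440,76),(460,74),(480,72),(500,70),(520,68),(470,15),(520,10),(560,6),(434,72),(436,40)]: print(u,v,np.round(C[v,u],4))
"
```

```text
420 78 [0.4937 0.1035 0.2539]
424 78 [0.497  0.1043 0.2533]
430 77 [0.4998 0.1009 0.2575]
440 76 [0.5095 0.1066 0.2537]
460 74 [0.5248 0.1086 0.2544]
480 72 [0.5419 0.1135 0.2527]
500 70 [0.5583 0.117  0.2523]
520 68 [0.5744 0.1197 0.2525]
470 15 [0.5082 0.1036 0.3021]
520 10 [0.5413 0.1123 0.3006]
560 6 [0.5688 0.1194 0.2995]
434 72 [0.5008 0.1003 0.2627]
436 40 [0.4973 0.1119 0.2793]
```

View pics/w14z.png

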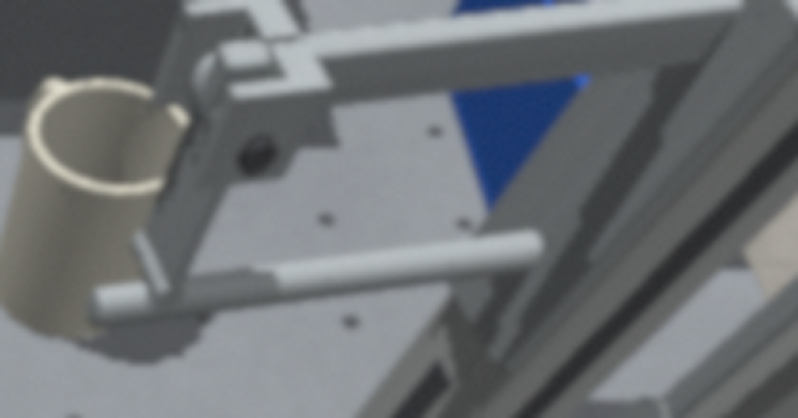

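```bash
python3 -m handwheel '[{"dx":0.006,"dy":-0.0136,"dz":0.0237,"ax":0.0002,"ay":-0.0289,"az":-0.034},{"dx":0.0126,"dy":-0.0272,"dz":0.0474,"ax":0.0003,"ay":-0.0578,"az":-0.068},{"dx":0.019,"dy":-0.041,"dz":0.071,"ax":0.0005,"ay":-0.0868,"az":-0.102},{"dx":0.0252,"dy":-0.0545,"dz":0.0948,"ax":0.0006,"ay":-0.1157,"az":-0.136},{"dx":0.0252,"dy":-0.0545,"dz":0.0948,"ax":0.0006,"ay":-0.1157,"az":-0.136}]' 255; python3 -c "
from h import *
show()
f=grab('wrist','w15.png');grab('side','s15.png');grab('top','t15.png')
T,Rt=hang(-0.05,0.25); print(T); way(T,Rt,[1])
C=cloud(f)
for u,v in [(320,90),(320,110),(320,135),(320,250),(320,275)]: print(u,v,np.round(C[v,u],4))
for v in range(146,232,4): print(v,np.round(C[v,321],4))
cv2.imwrite('pics/s15z.png',cv2.resize(load('side')['image'][110:220,230:400],None,fx=4.5,fy=4.5,interpolation=cv2.INTER_CUBIC))
"
```

```text
time: 13.58
tool_pos: [0.4459, 0.0694, 0.2173]
tool_rot: [-0.34, 0.933, 0.108, -0.04]
contact_force: [-0.6, 0.7, -4.3]
gripper_width: 0.154
t 13.57 pos [0.4459 0.0694 0.2173] x [ 0.974  0.228 -0.002] z [-0.148  0.626 -0.766] q [-0.363 -0.193  1.982  0.573  1.759 -0.602] F [-0.6  0.7 -4.3] T [-0.93 -0.22  0.03] w 0.154
[0.4461257  0.06823844 0.21767497]
1.00: dx -0.0001 dy 0.0000 dz 0.0010 ax 0.0008 ay 0.0002 az 0.0006
320 90 [0.4214 0.1664 0.2395]
320 110 [0.4251 0.1506 0.2394]
320 135 [0.4295 0.1319 0.24  ]
320 250 [0.4453 0.0651 0.2394]
320 275 [0.448  0.0534 0.2394]
146 [0.4318 0.1245 0.2399]
150 [0.4357 0.1084 0.2605]
154 [0.4368 0.1037 0.2644]
158 [0.4375 0.1007 0.2659]
162 [0.4379 0.0989 0.2654]
166 [0.4386 0.0961 0.2666]
170 [0.439  0.0943 0.2663]
174 [0.4394 0.0924 0.2661]
178 [0.44   0.0901 0.2668]
182 [0.4404 0.0881 0.2669]
186 [0.4408 0.0865 0.2662]
190 [0.4411 0.0851 0.2652]
194 [0.4413 0.0842 0.2631]
198 [0.4417 0.0826 0.2625]
202 [0.4422 0.0806 0.2628]
206 [0.4424 0.0797 0.2604]
210 [0.4427 0.0784 0.259 ]
214 [0.443  0.0771 0.2573]
218 [0.4432 0.0763 0.2545]
222 [0.4434 0.0752 0.2519]
226 [0.4435 0.0749 0.2469]
230 [0.4435 0.0749 0.2405]
```

View pics/w15.png

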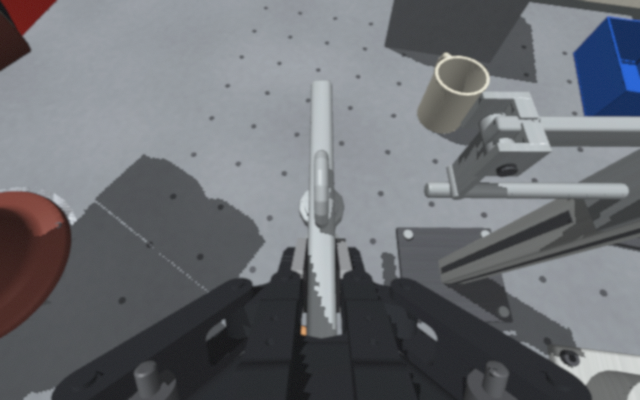

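View pics/s15z.png

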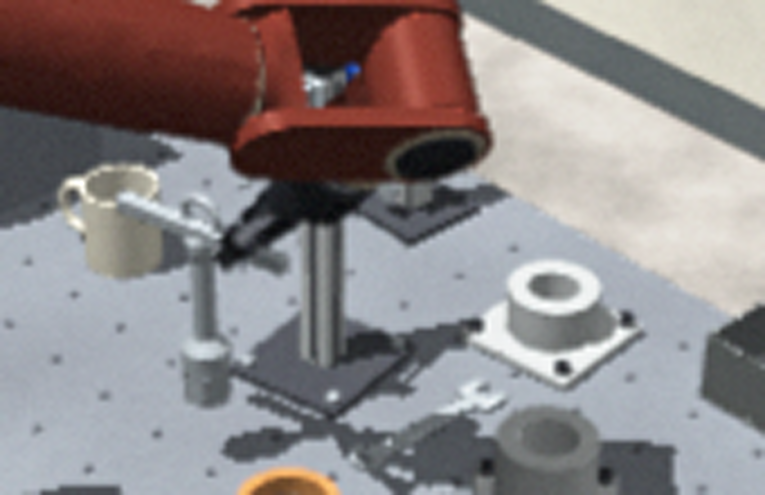

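```bash
python3 -c "
from h import *
f=load('wrist');C=cloud(f)
H,W=C.shape[:2]; uu,vv=np.meshgrid(np.arange(W),np.arange(H))
m=(uu>470)&(uu<612)&(vv>180)&(vv<198)&(C[...,2]>.24)&(C[...,2]<.262)
P=C[m]; c=P.mean(0); d=np.linalg.svd(P-c,full_matrices=False)[2][0]; print(m.sum(),c,d*np.sign(d[0]),np.degrees(np.arctan(d[1]/d[0])), P[:,2].max(),np.percentile(P[:,2],90))
a=np.radians(13);h=np.array([np.cos(a),np.sin(a)]);n=np.array([-h[1],h[0]])
q=(P[:,:2]-TIP); print('along',(q@h).min(),(q@h).max(),'lat pct',np.percentile(q@n,[2,25,50,75,98]))
m2=(uu>425)&(uu<455)&(vv>183)&(vv<196)&(C[...,2]>.24)&(C[...,2]<.262); q=C[m2][:,:2]-TIP; print('tip',(q@h).min(), np.percentile(q@n,[2,50,98]))
"
```

```text
2193 [0.5441744  0.11535935 0.25311623] [ 0.97049213  0.24071298 -0.01422268] 13.930061958869707 0.256129496497512 0.25460207692137377
along 0.02098997741788929 0.0977714995539749 lat pct [-0.00513076 -0.0040915  -0.00257629 -0.00059334  0.00262426]
tip 0.0005945564938162324 [-0.00700416 -0.00276427  0.00061441]
```

```bash
python3 -c "
from h import *
for s in (-0.02,0.005,0.03,0.066):
  T,Rt=hang(s,0.25,13.4,-0.001); print(s); way(T,Rt,[1])"
```

```text
-0.02
1.00: dx 0.0301 dy 0.0008 dz 0.0004 ax 0.0008 ay -0.0043 az -0.0047
0.005
1.00: dx 0.0551 dy 0.0008 dz 0.0004 ax 0.0008 ay -0.0043 az -0.0047
0.03
1.00: dx 0.0801 dy 0.0008 dz 0.0004 ax 0.0008 ay -0.0043 az -0.0047
0.066
1.00: dx 0.1161 dy 0.0009 dz 0.0004 ax 0.0008 ay -0.0043 az -0.0047
```

```bash
python3 -m handwheel '[{"dx":0.015,"dy":0.0008,"dz":0.0004,"ax":0.0008,"ay":-0.004,"az":-0.0045},{"dx":0.03,"dy":0.0008,"dz":0.0004,"ax":0.0008,"ay":-0.004,"az":-0.0045},{"dx":0.043,"dy":0.0008,"dz":0.0004,"ax":0.0008,"ay":-0.004,"az":-0.0045},{"dx":0.055,"dy":0.0008,"dz":0.0004,"ax":0.0008,"ay":-0.004,"az":-0.0045},{"dx":0.055,"dy":0.0008,"dz":0.0004,"ax":0.0008,"ay":-0.004,"az":-0.0045}]' 255; python3 -c "
from h import *
show()
f=grab('wrist','w16.png')
for s in (0.025,0.045,0.066):
  T,Rt=hang(s,0.25,13.4,-0.001); print(s); way(T,Rt,[1])"
```

```text
time: 14.35
tool_pos: [0.5001, 0.0802, 0.2176]
tool_rot: [-0.34, 0.933, 0.11, -0.04]
contact_force: [-1.2, 0.1, -4.8]
gripper_width: 0.152
t 14.35 pos [0.5001 0.0802 0.2176] x [ 0.973  0.233 -0.   ] z [-0.15   0.625 -0.766] q [-0.308 -0.063  1.863  0.59   1.721 -0.567] F [-1.2  0.1 -4.8] T [-0.86 -0.19  0.02] w 0.152
0.025
1.00: dx 0.0203 dy 0.0004 dz -0.0007 ax -0.0005 ay 0.0014 az 0.0002
0.045
1.00: dx 0.0403 dy 0.0005 dz -0.0008 ax -0.0005 ay 0.0014 az 0.0002
0.066
1.00: dx 0.0613 dy 0.0006 dz -0.0009 ax -0.0005 ay 0.0014 az 0.0002
```

View pics/w16.png

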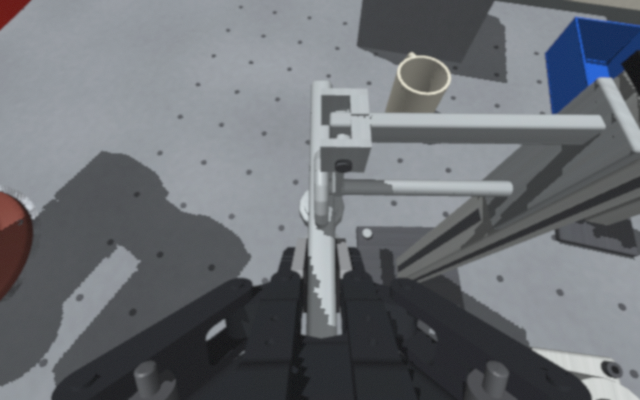

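```bash
python3 -m handwheel '[{"dx":0.012,"dy":0.0004,"dz":-0.0006,"ax":0,"ay":0,"az":0},{"dx":0.024,"dy":0.0004,"dz":-0.0006,"ax":0,"ay":0,"az":0},{"dx":0.03,"dy":0.0004,"dz":-0.0006,"ax":0,"ay":0,"az":0},{"dx":0.03,"dy":0.0004,"dz":-0.0006,"ax":0,"ay":0,"az":0}]' 255; python3 -c "
from h import *
show()
f=grab('wrist','w17.png')
for s in (0.045,0.068):
  T,Rt=hang(s,0.25,13.4,-0.001); print(s); way(T,Rt,[1])"
```

```text
time: 14.9
tool_pos: [0.5293, 0.0865, 0.2176]
tool_rot: [-0.34, 0.933, 0.11, -0.04]
contact_force: [0.1, 0.1, -4.6]
gripper_width: 0.157
t 14.90 pos [0.5293 0.0865 0.2176] x [ 0.973  0.233 -0.001] z [-0.15   0.625 -0.766] q [-0.282  0.003  1.799  0.599  1.706 -0.547] F [ 0.1  0.1 -4.6] T [-1.01 -0.23  0.04] w 0.157
0.045
1.00: dx 0.0104 dy 0.0001 dz -0.0002 ax -0.0003 ay 0.0011 az 0.0002
0.068
1.00: dx 0.0334 dy 0.0002 dz -0.0003 ax -0.0003 ay 0.0011 az 0.0002
```

View pics/w17.png

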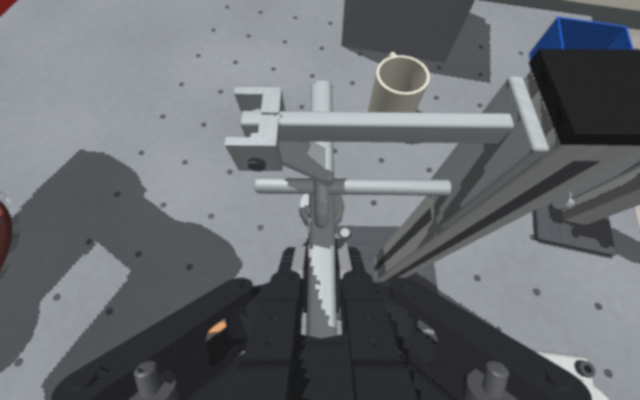

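```bash
python3 -m handwheel '[{"dx":0.012,"dy":0.0002,"dz":-0.0003,"ax":0,"ay":0,"az":0},{"dx":0.024,"dy":0.0002,"dz":-0.0003,"ax":0,"ay":0,"az":0},{"dx":0.032,"dy":0.0002,"dz":-0.0003,"ax":0,"ay":0,"az":0},{"dx":0.032,"dy":0.0002,"dz":-0.0003,"ax":0,"ay":0,"az":0}]' 255; python3 -c "
from h import *
show()
f=grab('wrist','w18.png')
T,Rt=hang(0.068,0.25,13.4,-0.001); way(T,Rt,[1])
T,Rt=hang(0.068,0.243,13.4,-0.001); way(T,Rt,[1])"
```

```text
time: 15.45
tool_pos: [0.5606, 0.0936, 0.2178]
tool_rot: [-0.34, 0.933, 0.11, -0.04]
contact_force: [-0.2, -0.7, -4.3]
gripper_width: 0.146
t 15.45 pos [0.5606 0.0936 0.2178] x [ 0.973  0.233 -0.   ] z [-0.15   0.625 -0.766] q [-0.256  0.073  1.726  0.608  1.693 -0.525] F [-0.2 -0.7 -4.3] T [-0.92 -0.16  0.02] w 0.146
1.00: dx 0.0013 dy 0.0000 dz 0.0000 ax -0.0004 ay 0.0012 az 0.0002
1.00: dx 0.0013 dy 0.0045 dz 0.0054 ax -0.0004 ay 0.0012 az 0.0002
```

View pics/w18.png

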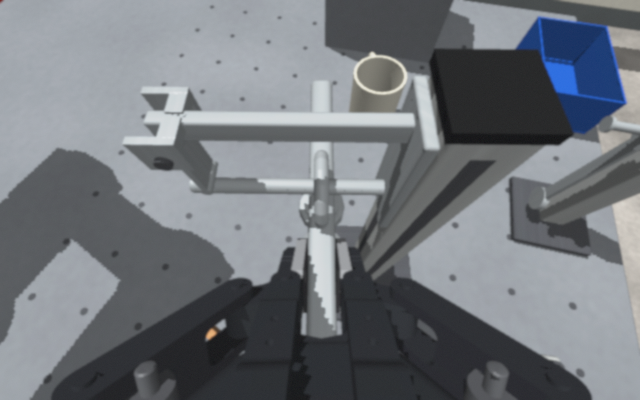

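```bash
python3 -m handwheel '[{"dx":0,"dy":0.0016,"dz":0.0019,"ax":0,"ay":0,"az":0},{"dx":0,"dy":0.0032,"dz":0.0038,"ax":0,"ay":0,"az":0},{"dx":0,"dy":0.0032,"dz":0.0038,"ax":0,"ay":0,"az":0}]' 255; python3 -c "
from h import *
show()";python3 -m handwheel '[{"dx":0,"dy":0.0006,"dz":0.0008,"ax":0,"ay":0,"az":0},{"dx":0,"dy":0.0006,"dz":0.0008,"ax":0,"ay":0,"az":0}]' 255; python3 -c "
from h import *
show()"
```

```text
time: 15.88
tool_pos: [0.5598, 0.0935, 0.2125]
tool_rot: [-0.34, 0.933, 0.11, -0.04]
contact_force: [0.0, -0.2, -3.9]
gripper_width: 0.157
t 15.88 pos [0.5598 0.0935 0.2125] x [ 0.973  0.232 -0.001] z [-0.15   0.626 -0.766] q [-0.257  0.076  1.732  0.607  1.686 -0.53 ] F [ 0.  -0.2 -3.9] T [-0.89 -0.2   0.03] w 0.157
time: 16.12
tool_pos: [0.5601, 0.0935, 0.2119]
tool_rot: [-0.34, 0.933, 0.11, -0.04]
contact_force: [0.4, 0.2, -4.4]
gripper_width: 0.151
t 16.12 pos [0.5601 0.0935 0.2119] x [ 0.973  0.232 -0.   ] z [-0.149  0.625 -0.766] q [-0.257  0.077  1.733  0.607  1.685 -0.531] F [ 0.4  0.2 -4.4] T [-0.88 -0.23  0.04] w 0.151
```

```bash
python3 -m handwheel '[{"dx":0,"dy":0.0006,"dz":0.0008,"ax":0,"ay":0,"az":0},{"dx":0,"dy":0.0006,"dz":0.0008,"ax":0,"ay":0,"az":0}]' 255; python3 -c "
from h import *
show()";python3 -m handwheel '[{"dx":0,"dy":0.0006,"dz":0.0008,"ax":0,"ay":0,"az":0},{"dx":0,"dy":0.0006,"dz":0.0008,"ax":0,"ay":0,"az":0}]' 255; python3 -c "
from h import *
show(); grab('wrist','w19.png')"
```

```text
time: 16.38
tool_pos: [0.5602, 0.0936, 0.2114]
tool_rot: [-0.34, 0.933, 0.11, -0.04]
contact_force: [0.1, 0.2, -3.1]
gripper_width: 0.155
t 16.38 pos [0.5602 0.0936 0.2114] x [0.973 0.232 0.   ] z [-0.149  0.626 -0.766] q [-0.257  0.078  1.733  0.608  1.684 -0.532] F [ 0.1  0.2 -3.1] T [-0.69 -0.14  0.09] w 0.155
time: 16.62
tool_pos: [0.5603, 0.0938, 0.211]
tool_rot: [-0.34, 0.933, 0.11, -0.04]
contact_force: [-1.8, -1.1, 2.8]
gripper_width: 0.154
t 16.62 pos [0.5603 0.0938 0.211 ] x [0.973 0.233 0.001] z [-0.149  0.626 -0.765] q [-0.257  0.078  1.733  0.608  1.683 -0.533] F [-1.8 -1.1  2.8] T [-0.12  0.17  0.22] w 0.154
```

View pics/w19.png

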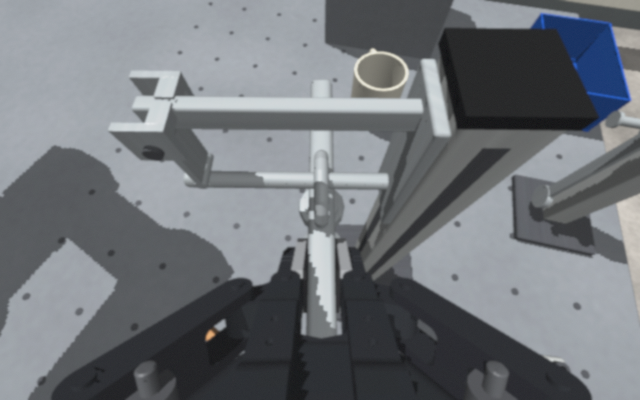

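```bash
python3 -m handwheel '[{"dx":0,"dy":-0.0003,"dz":-0.0004,"ax":0,"ay":0,"az":0},{"dx":0,"dy":-0.0003,"dz":-0.0004,"ax":0,"ay":0,"az":0}]' 255; python3 -c "
from h import *
show()";python3 -m handwheel '[{"dx":0,"dy":0,"dz":0,"ax":0,"ay":0,"az":0},{"dx":0,"dy":0,"dz":0,"ax":0,"ay":0,"az":0},{"dx":0,"dy":0,"dz":0,"ax":0,"ay":0,"az":0},{"dx":0,"dy":0,"dz":0,"ax":0,"ay":0,"az":0}]' 150; python3 -c "
from h import *
show(); grab('wrist','w20.png')"
```

```text
time: 16.92
tool_pos: [0.5603, 0.0937, 0.211]
tool_rot: [-0.34, 0.933, 0.11, -0.04]
contact_force: [-0.9, -0.3, 3.7]
gripper_width: 0.148
t 16.93 pos [0.5603 0.0937 0.211 ] x [0.973 0.232 0.001] z [-0.149  0.626 -0.766] q [-0.257  0.078  1.733  0.608  1.683 -0.532] F [-0.9 -0.3  3.7] T [0.04 0.14 0.2 ] w 0.148
time: 17.42
tool_pos: [0.5601, 0.0936, 0.2102]
tool_rot: [-0.34, 0.933, 0.11, -0.04]
contact_force: [0.3, 0.5, -0.4]
gripper_width: 0.407
t 17.43 pos [0.5601 0.0936 0.2102] x [ 0.973  0.232 -0.   ] z [-0.15   0.625 -0.766] q [-0.257  0.079  1.734  0.607  1.682 -0.532] F [ 0.3  0.5 -0.4] T [-0.28 -0.09  0.04] w 0.407
```

View pics/w20.png

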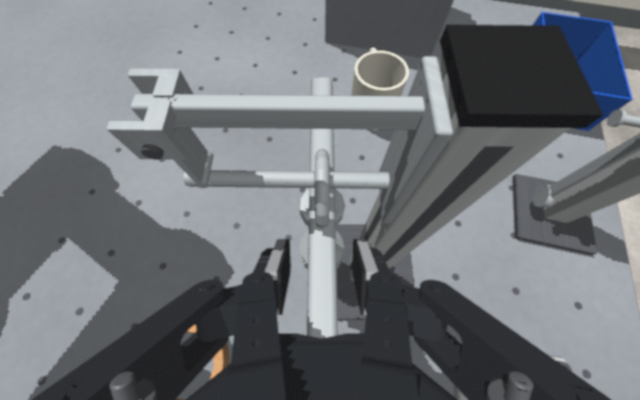

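```bash
python3 -m handwheel '[{"dx":0,"dy":0,"dz":-0.01,"ax":0,"ay":0,"az":0},{"dx":0,"dy":0,"dz":-0.025,"ax":0,"ay":0,"az":0},{"dx":0,"dy":0,"dz":-0.045,"ax":0,"ay":0,"az":0},{"dx":0,"dy":0,"dz":-0.07,"ax":0,"ay":0,"az":0},{"dx":0,"dy":0,"dz":-0.1,"ax":0,"ay":0,"az":0}]' 150; python3 -m handwheel '[{"dx":0,"dy":0,"dz":-0.03,"ax":0,"ay":0,"az":0},{"dx":0,"dy":0,"dz":-0.05,"ax":0,"ay":0,"az":0},{"dx":0,"dy":0,"dz":-0.05,"ax":0,"ay":0,"az":0},{"dx":0,"dy":0,"dz":-0.05,"ax":0,"ay":0,"az":0}]' 150; python3 -c "
from h import *
show(); grab('wrist','w21.png');grab('top','t21.png');grab('side','s21.png')"
```

```text
time: 18.1
tool_pos: [0.5753, 0.0298, 0.2886]
tool_rot: [-0.34, 0.933, 0.11, -0.04]
contact_force: [-0.1, -0.9, -1.0]
gripper_width: 0.411
time: 18.6
tool_pos: [0.5822, 0.0001, 0.3244]
tool_rot: [-0.34, 0.933, 0.11, -0.041]
contact_force: [-0.6, -0.5, -1.2]
gripper_width: 0.411
t 18.60 pos [5.822e-01 1.000e-04 3.244e-01] x [ 0.973  0.232 -0.001] z [-0.151  0.626 -0.765] q [-0.388  0.092  1.525  0.589  1.917 -0.53 ] F [-0.6 -0.5 -1.2] T [-0.31 -0.03 -0.  ] w 0.411
```

View pics/w21.png

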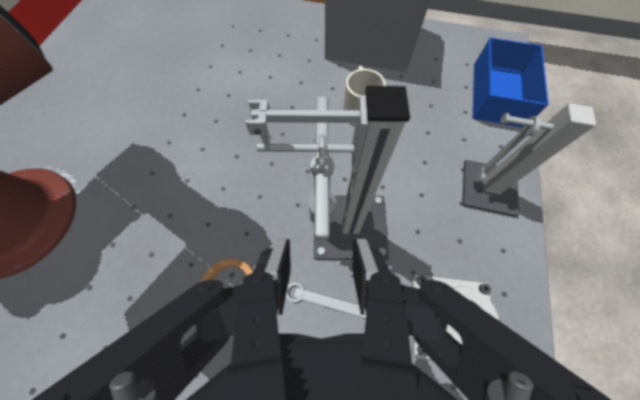

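View pics/t21.png

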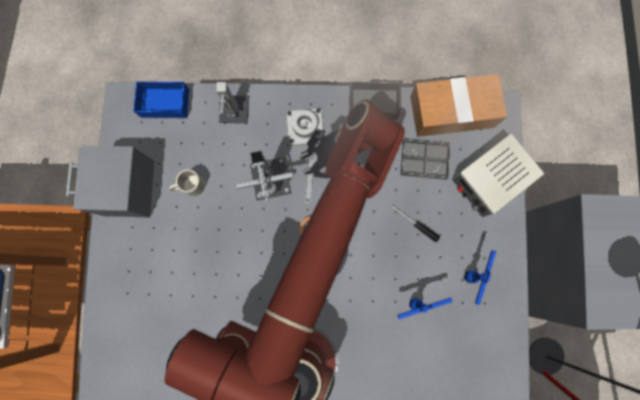

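View pics/s21.png

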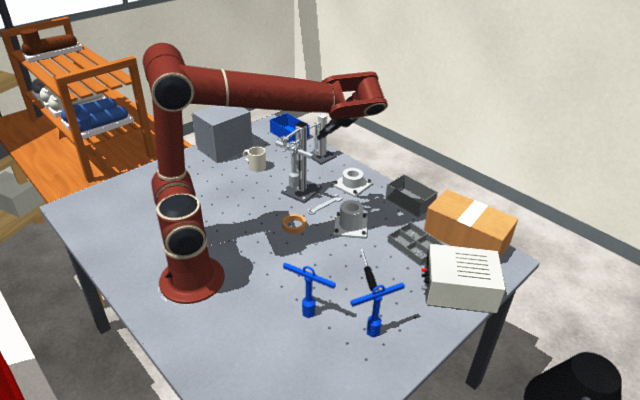

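```bash
for i in 1 2 3; do python3 -m handwheel '[{"dx":0,"dy":0,"dz":0,"ax":0,"ay":0,"az":0},{"dx":0,"dy":0,"dz":0,"ax":0,"ay":0,"az":0},{"dx":0,"dy":0,"dz":0,"ax":0,"ay":0,"az":0},{"dx":0,"dy":0,"dz":0,"ax":0,"ay":0,"az":0},{"dx":0,"dy":0,"dz":0,"ax":0,"ay":0,"az":0}]' 150 >/dev/null; python3 -c "
from h import *
f=grab('wrist','w22_$i.png'); m=bar(f,z=.234,lo=.222,hi=.2385,c0=(.555,.12),rad=.1)
C=cloud(f);ys,xs=np.nonzero(m);a=np.radians(13);h=np.array([np.cos(a),np.sin(a)]);n=np.array([-h[1],h[0]])
print(np.round(C[110,322],4),np.round(C[215,322],4))
"; done; python3 -c "
from h import *
show(); f=load('wrist'); cv2.imwrite('pics/w22z.png',cv2.resize(f['image'][70:270,230:420],None,fx=3,fy=3,interpolation=cv2.INTER_CUBIC))
C=cloud(f)
for u,v in [(322,100),(322,105),(322,180),(322,200),(322,230),(320,145),(321,150)]: print(u,v,np.round(C[v,u],4),'s,lat',np.round(((C[v,u,:2]-TIP)@[.974,.225],(C[v,u,:2]-TIP)@[-.225,.974]),4))
"
```

```text
bar n 1102 medz 0.2328416470692071 rect [563.   78.5] [17.8 94. ] dir -76.61347885141477 mid [0.56297894 0.07847035] len 0.09396005694440046
[0.5531 0.1213 0.301 ] [0.569  0.0551 0.2336]
bar n 1100 medz 0.23285087810613397 rect [563.   78.5] [17.8 93.9] dir -76.60448257368574 mid [0.56294491 0.07847503] len 0.09395020205638753
[0.5533 0.1205 0.3019] [0.569  0.0553 0.2332]
bar n 1098 medz 0.23281759749016773 rect [563.   78.5] [17.8 93.9] dir -76.73277608599925 mid [0.56299365 0.07848858] len 0.0939724784598924
[0.5533 0.1207 0.3018] [0.5688 0.0559 0.2314]
t 20.77 pos [ 5.825e-01 -2.000e-04  3.253e-01] x [ 0.973  0.232 -0.   ] z [-0.15   0.625 -0.766] q [-0.388  0.092  1.524  0.589  1.918 -0.53 ] F [-0.6  0.2  0.4] T [-0.3  -0.12  0.02] w 0.412
322 100 [0.5363 0.1931 0.2347] s,lat [0.0659 0.0753]
322 105 [0.5378 0.1866 0.2338] s,lat [0.066  0.0687]
322 180 [0.5603 0.0917 0.2341] s,lat [ 0.0665 -0.0288]
322 200 [0.5653 0.0707 0.2329] s,lat [ 0.0666 -0.0504]
322 230 [0.5723 0.041  0.2319] s,lat [ 0.0668 -0.0808]
320 145 [0.5528 0.1149 0.2599] s,lat [ 0.0644 -0.0045]
321 150 [0.5549 0.1101 0.2592] s,lat [ 0.0654 -0.0097]
```

```bash
python3 -c "
import cv2
a=cv2.imread('pics/s21.png'); cv2.imwrite('pics/s21z.png',cv2.resize(a[105:215,255:365],None,fx=5,fy=5,interpolation=cv2.INTER_CUBIC))"
```

```text
(no output)
```

View pics/w22z.png

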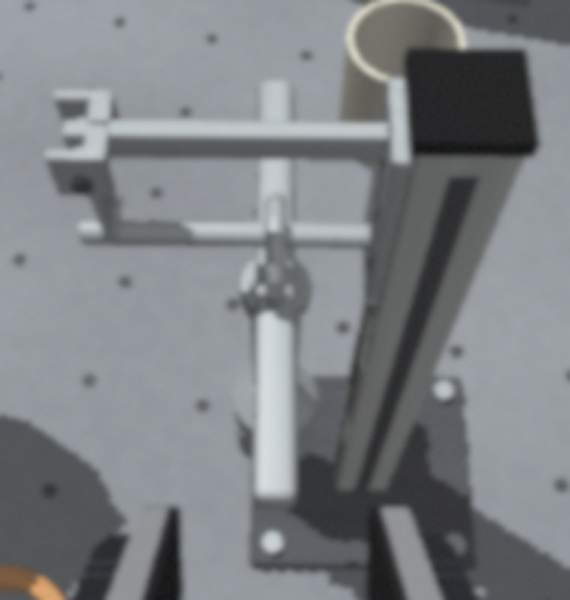

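View pics/s21z.png

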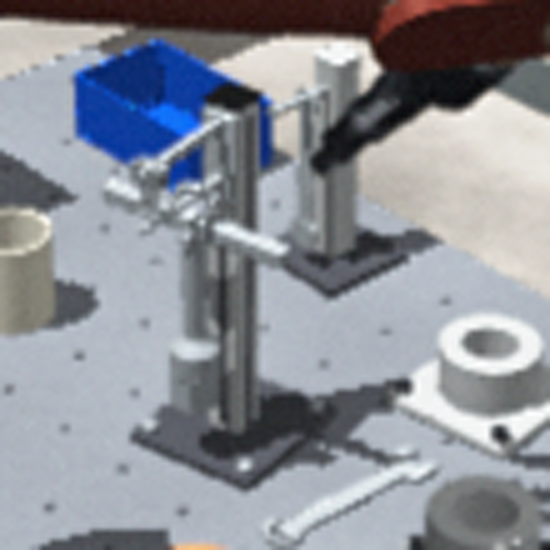

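```bash
python3 -c "
from h import *
print(manip.job_done()); show()"
```

```text
the job is handed in; nothing more can be done
None
the job is handed in; nothing more can be done
```

The nut is tight and the wrench hangs by its eye on the latch peg. I handed the job in after about 21 s of the 61 s allowed.

- **Tightening:** I gripped the crossbar at its middle and turned clockwise until the bar stopped following the hand and the torque rose from about 0.4 to 0.8 N m. The bar had turned about 1.34 rad. Less about 0.13 rad of play, that puts the nut at about 1.2 rad, its stop. I then let go with the wrench still standing on the nut.
- **Hanging:** I took one arm of the bar, 38 mm from the middle, with the hand tilted 40° to leave the eye free. I lifted the wrench straight out and pushed the eye over the peg; the flap swung up and dropped shut behind it. I lowered it until the peg took the weight, then released and backed away.

| Last check | Result |
|---|---|
| Eye along the peg | about 10 mm inward of the seat |
| Eye sideways | about 2 mm |
| Eye below the peg axis | about 7 mm |
| Bar | level within about 3 mm over its length |
| Movement | none between three pictures over about 2 s |
| Flap | looks shut |
| Robot contact force | about zero, hand well clear |

- **Lowering:** the eye pressed the peg with about 8 N just before release. Backing off 0.4 mm did not reduce this, and it disappeared when the fingers opened.
- **Not directly checked:** I never saw the nut again after drawing the wrench out; its angle is worked out from the turn. I judged the loose things undisturbed by eye in the last top and side pictures, where the arm hides part of the tape roll from above.

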